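Pack the heart-handled spoons and press the carton seam shut

TASK

Swing both flaps of the carton wide open, past upright, lay every heart-handled spoon that is on the table inside, and close the carton flat again, the plain flap first and then the flap with the paper strip. Then take the spring presser from its cork pad and, holding it upright, draw it flat along the strip down the middle seam, from the end nearest the robot to the far end, in one slow stroke with a steady light pressure of about 7 N, and stand it back on its pad. Leave everything else, the square-ended cake server included, where it is.

Things in the scene. Friction and masses are not known exactly. Their poses are not given: they have to be found in the camera images.
- carton: open-topped cardboard carton, fixed to the table, 220 mm (its x, along the seam) x 150 mm (y) x 70 mm high, walls and floor 5 mm. Origin: centre of its underside; its -x end is nearest the robot. Flaps are hinged along the tops of the two long sides
- flap_plain (a joint): 0 = closed flat, grows as it swings up and out, pi/2 = upright, stop at 2.3; stays where left. This is the plain cardboard flap, hinged along x at y = +75 mm, z = 70 mm of the carton; 216 mm long, 74 mm from hinge to edge, 4 mm thick; closed, its top is at z = 74 mm
- flap_strip (a joint): 0 = closed flat, grows as it swings up and out, pi/2 = upright, stop at 2.3; stays where left. Flap hinged at y = -75 mm, z = 70 mm; 216 x 74 x 4 mm, with a white paper strip 212 x 40 x 2 mm on top that sticks out 15 mm past the edge (89 mm from the hinge); closed, the strip's top is at z = 76 mm, from y = -26 to +14 mm of the carton
- plain_edge (a point): middle of the free edge of the plain flap
- strip_edge (a point): middle of the free edge of the strip on the other flap
- seam_near (a point): fixed point on the closed strip's top over the seam (carton x = -75, y = 0, z = 76 mm): the presser's centre starts its stroke here
- seam_far (a point): the same at carton x = +75 mm: the presser's centre ends its stroke here
- spoon1: serving spoon lying flat: 148 mm long, brass handle 12 mm wide and 10 mm thick ending in a 34 mm wide heart shape at -x, round steel bowl 44 mm wide and 12 mm thick centred at x = +53 mm. Origin under the handle, near the centre of mass: grip the handle across (along y) here. 80 g. None if absent
- spoon2: serving spoon lying flat: 148 mm long, brass handle 12 mm wide and 10 mm thick ending in a 34 mm wide heart shape at -x, round steel bowl 44 mm wide and 12 mm thick centred at x = +53 mm. Origin under the handle, near the centre of mass: grip the handle across (along y) here. 80 g. None if absent
- spoon3: serving spoon lying flat: 148 mm long, brass handle 12 mm wide and 10 mm thick ending in a 34 mm wide heart shape at -x, round steel bowl 44 mm wide and 12 mm thick centred at x = +53 mm. Origin under the handle, near the centre of mass: grip the handle across (along y) here. 80 g. None if absent
- spoon4: serving spoon lying flat: 148 mm long, brass handle 12 mm wide and 10 mm thick ending in a 34 mm wide heart shape at -x, round steel bowl 44 mm wide and 12 mm thick centred at x = +53 mm. Origin under the handle, near the centre of mass: grip the handle across (along y) here. 80 g. None if absent
- presser: spring seam presser standing upright: white shoe 50 x 50 x 19 mm below, aluminium housing 56 x 56 mm from 20 to 48 mm height, square wooden grip 30 x 30 mm from 48 to 98 mm height. 320 g. Origin: centre of the relaxed shoe's underside. The shoe yields up to 12 mm: 4 N to start it, 0.5 N more per mm; pushed 5 mm below first touch it presses with about 6.5 N
- pad: square cork pad fixed on the table, 100 x 100 x 10 mm, where the presser stands. Origin: centre of its underside
- server: bystander: cake server, same brass but a straight square-ended 14 mm handle without a heart and a flat 65 x 50 mm rectangular blade, 4 mm thick; stays out
- blade: bystander: 210 mm flat strip tool with black handle
- cards_a: bystander: stack of cards 90 x 60 x 32 mm
- cards_b: bystander: stack of cards 80 x 60 x 20 mm
- tape: bystander: empty tape core lying flat, 90 mm across, 36 mm high
- jar: bystander: jar, 70 mm across, 90 mm high
- tin: bystander: round steel weight, 80 mm across, 50 mm high
Not all that is in view belongs to the job. Leave any green look-alike of the spoon1 alone.

How it is judged (in metres and radians):
On the way, in this order (a step that is already met when the one before it is completed fails the run):
1. both flaps are swung wide open (at least 97 degrees from closed) (value of joint each of flap_plain, flap_strip above 1.7 rad), for 0.2 s.
2. every heart-handled spoon on the table lies in the carton, let go, flaps still open (all of step 1 and x of spoon1 in the frame of carton between -0.105 and 0.105 m and y of spoon1 in the frame of carton between -0.07 and 0.07 m and z of spoon1 in the frame of carton between -0.005 and 0.055 m and x of spoon2 in the frame of carton between -0.105 and 0.105 m and y of spoon2 in the frame of carton between -0.07 and 0.07 m and z of spoon2 in the frame of carton between -0.005 and 0.055 m and x of spoon3 in the frame of carton between -0.105 and 0.105 m and y of spoon3 in the frame of carton between -0.07 and 0.07 m and z of spoon3 in the frame of carton between -0.005 and 0.055 m and x of spoon4 in the frame of carton between -0.105 and 0.105 m and y of spoon4 in the frame of carton between -0.07 and 0.07 m and z of spoon4 in the frame of carton between -0.005 and 0.055 m and contact force between each of spoon1, spoon2, spoon3, spoon4 and the fingers below 0.1 N), for 0.2 s.
3. the plain flap is closed flat over the spoons (x of spoon1 in the frame of carton between -0.105 and 0.105 m and y of spoon1 in the frame of carton between -0.07 and 0.07 m and z of spoon1 in the frame of carton between -0.005 and 0.055 m and x of spoon2 in the frame of carton between -0.105 and 0.105 m and y of spoon2 in the frame of carton between -0.07 and 0.07 m and z of spoon2 in the frame of carton between -0.005 and 0.055 m and x of spoon3 in the frame of carton between -0.105 and 0.105 m and y of spoon3 in the frame of carton between -0.07 and 0.07 m and z of spoon3 in the frame of carton between -0.005 and 0.055 m and x of spoon4 in the frame of carton between -0.105 and 0.105 m and y of spoon4 in the frame of carton between -0.07 and 0.07 m and z of spoon4 in the frame of carton between -0.005 and 0.055 m and value of joint flap_plain below 0.07 rad), for 0.2 s.
4. the flap with the paper strip is closed flat after it (all of step 3 and value of joint flap_strip below 0.07 rad), for 0.2 s.
5. the presser bears on the strip with 3 to 20 N, at the near end of the seam (value of joint each of flap_plain, flap_strip below 0.07 rad and angle between presser's own z axis and vertical below 0.25 rad and x of presser in the frame of carton between -0.089 and -0.061 m and y of presser in the frame of carton between -0.016 and 0.016 m and contact force between presser and carton between 3 and 20 N), for 0.1 s.
6. the presser bears on the strip with 3 to 20 N, a quarter along (value of joint each of flap_plain, flap_strip below 0.07 rad and angle between presser's own z axis and vertical below 0.25 rad and x of presser in the frame of carton between -0.0515 and -0.0235 m and y of presser in the frame of carton between -0.016 and 0.016 m and contact force between presser and carton between 3 and 20 N), for 0.1 s.
7. the presser bears on the strip with 3 to 20 N, at the middle (value of joint each of flap_plain, flap_strip below 0.07 rad and angle between presser's own z axis and vertical below 0.25 rad and x of presser in the frame of carton between -0.014 and 0.014 m and y of presser in the frame of carton between -0.016 and 0.016 m and contact force between presser and carton between 3 and 20 N), for 0.1 s.
8. the presser bears on the strip with 3 to 20 N, three quarters along (value of joint each of flap_plain, flap_strip below 0.07 rad and angle between presser's own z axis and vertical below 0.25 rad and x of presser in the frame of carton between 0.0235 and 0.0515 m and y of presser in the frame of carton between -0.016 and 0.016 m and contact force between presser and carton between 3 and 20 N), for 0.1 s.
9. the presser bears on the strip with 3 to 20 N, at the far end (value of joint each of flap_plain, flap_strip below 0.07 rad and angle between presser's own z axis and vertical below 0.25 rad and x of presser in the frame of carton between 0.061 and 0.089 m and y of presser in the frame of carton between -0.016 and 0.016 m and contact force between presser and carton between 3 and 20 N), for 0.1 s.
At the end, for the whole second after the job is handed in: All present heart-handled spoons lie inside the carton, both flaps are closed to within 4 degrees, and the presser stands upright on its pad, its centre within 35 mm of the pad's centre, everything let go and at rest (all of step 4 and horizontal distance between presser and pad below 0.035 m and z of presser in the frame of pad between 0.004 and 0.016 m and angle between presser's own z axis and vertical below 0.1 rad and linear speed of presser below 0.02 m/s and linear speed of each of spoon1, spoon2, spoon3, spoon4 below 0.03 m/s); the robot touches nothing.
It fails at once if the carton is crushed: more than 45 N between presser and carton (contact force between presser and carton above 45 N).
It fails at once if a bystander is moved by more than 50 mm (distance of any of server, blade, cards_a, cards_b, tape, jar, tin from where it was at the start of the episode above 0.05 m).
Of spoon1, spoon2, spoon3, spoon4 only 2 to 4 are there at a start; the rules pass over those that are not, and their reading is None.
At some moment in a run one of spoon1, spoon2, spoon3, spoon4 may be knocked a few centimetres aside while the robot is not near it.
Once in a run the grip may slacken for a moment while it holds something.
It also fails if it takes over 210 s, if anything falls off the work surface, if the arm or the gripper's body presses on something with over 40 N, if the wrist force passes 120 N, or if a joint passes its speed limit or range.

ROBOT

A 6-joint arm with a two-finger parallel gripper is mounted at the origin on the work surface. World frame = base frame: x ahead of the robot, y to its left, z up, the work surface at z = 0. Lengths are in mm, angles in rad, forces in N, time in s.
With the tool pointing down it reaches from about 250 to 850 mm from the base axis. Payload 12.5 kg.
Tool frame: the origin (TCP) lies at the very end of the fingers, on their centre line; the grasp point (between the pads) lies 19 mm behind it; x points along the fingers, z is the direction in which the jaws open and shut, and the axes are right-handed (so a half turn about x gives the same grasp; the last joint's range is limited). The gripper opens to 93 mm and grips with 3 to 60 N. Pads are 15 mm wide; open, the fingers measure 128 mm over their backs; the gripper's body (75 mm by 188 mm) begins 65 mm behind the grasp point.
Start: joints at [-1.306, 0.351, 1.652, -0, 1.139, -0.085], TCP at [188.509, -516.671, 189.533] pointing down, gripper open.
Joint ranges: [-2.75, 2.75], [-0.79, 2.1], [0.01, 2.65], [-1.57, 4.71], [0.07, 3.14], [-2.87, 2.87]. Speed limits (rad/s): [2.22, 2.22, 2.79, 3.14, 3.14, 3.14].

INTERFACE

Orientations are given as a unit quaternion [x, y, z, w].
In Python, from bench import * gives the robot as it stands.
- The arm moves only by the tool apply_moves, never from a script. Its arguments are lists of equal length, an entry for each row: "offset": the shift along the world's x, y, z in m, a list of three; "turn": the turn about the world's z in rad; "claw": the opening, from 0 (shut) to 1 (fully open). A call has 1 to 12 rows; each row is the pose to reach, as a shift and turn from the pose commanded when the call began; what a row does not reach only later rows make up. A row lasts 1/10 s, in which the tool goes at most 50 mm and 8.59 degrees, less where a joint would pass 70% of its speed; a pose out of reach is approached as far as the arm can. A call with a gripper value outside its range is refused whole. The fingers move at their own pace and stop on an object; "grip_force" is the grip in N (left out, the last holds). Time passes only in rows, so rows that repeat a pose let the fingers close. It gives the time, the measured TCP pose, the force and the opening at its end, in the units of the state.
- get_obs(): the state, without advancing time (a new reading comes with each control period).
- camera(name): name is "scene" or "top" or "wrist"; returns the picture (420x560x3 uint8, red, green, blue); there is no depth.
- camera_model(name): a dict with "fx", "fy", "cx", "cy" (pixels), "distortion" ([k1, k2, p1, p2, k3] as OpenCV has them; the pictures are not rectified), "xyz" and "attitude" of the camera in the world; the wrist camera has in their place "mount" (4x4, takes a point from camera to tool coordinates, whose origin is the TCP and whose axes are the tool frame's). Camera axes: x right, y down, z forward; pixel columns grow to the right and rows downward; lengths in mm; the calibration is good to about 2 mm. A picture is of the moment at which its call begins: read the wrist's pose just before it. camera_model takes no time and is no camera call.
- finish_job(): hands the job in, once; it reports no verdict.
The state is a dict: "t": time; "joint_pos": joint angles; "dq": joint speeds; "joint_torque": joint torques, N m; "tcp_pos": TCP position; "tcp_rot": TCP orientation; "wrist_force": force on the tool from outside, world axes, zero at the start; "torque": the same for the moment, N m; "finger_gap": finger opening in mm.
Only numpy, scipy, OpenCV 4.12 (cv2) and the standard library are available. Lean on these libraries where they do the work, as an engineer would, in place of code of your own. Each camera call takes 0.05 s, during which the arm holds its last target.

## Working session

There is one attempt and no reset: what is moved stays moved. The work goes in short steps, Python scripts to look and compute and a tool call to move; the robot and the scene stay as the last step left them, time stands still between calls to the robot, and variables do not carry over. Pictures are saved under pics/ and viewed, and the job is handed in when it is done.

Besides the shell and the picture viewer there is one more tool, called after ">>>" as a command line: name --pt "numbers of a row" for each row, then --argument value for the rest. apply_moves: Moves the arm, as the interface text tells. Its arguments: {"type":"object","properties":{"offset":{"type":"array"},"turn":{"type":"array"},"claw":{"type":"array"},"grip_force":{"type":"number"}},"required":["offset","turn","claw"]}

```bash
ls; mkdir -p pics
python3 - <<'E'
from bench import *
import cv2
for n in ["scene","top","wrist"]:
    im=camera(n); cv2.imwrite(f"pics/{n}0.png",cv2.cvtColor(im,cv2.COLOR_RGB2BGR)); print(n,camera_model(n))
print(get_obs())
E
```

```text
pics
scene {'fx': 426.26582406195973, 'fy': 426.26582406195973, 'cx': 277.1558095047058, 'cy': 208.81587101393046, 'distortion': array([-0.03385796,  0.        ,  0.        ,  0.        ,  0.        ]), 'xyz': array([1277.57456542, -277.86969184,  839.65176416]), 'attitude': array([ 0.77833728,  0.48157978, -0.2147002 , -0.34084574])}
top {'fx': 405.8157055315507, 'fy': 405.8157055315507, 'cx': 277.9305610116268, 'cy': 213.8242254716927, 'distortion': array([-0.02518296,  0.        ,  0.        ,  0.        ,  0.        ]), 'xyz': array([ 380.43722227,   93.86045774, 1088.69322283]), 'attitude': array([ 0.70717682, -0.70349704,  0.04824028, -0.05163076])}
wrist {'fx': 349.0151400030389, 'fy': 349.0151400030389, 'cx': 280.58875709632997, 'cy': 210.09406539232137, 'distortion': array([-0.04701289,  0.        ,  0.        ,  0.        ,  0.        ]), 'mount': array([[-5.89888679e-05, -2.72286283e-01,  9.62216284e-01,
        -1.94167932e+02],
       [-1.35677087e-04, -9.62216274e-01, -2.72286288e-01,
         7.42580680e+01],
       [ 9.99999989e-01, -1.46612562e-04,  1.98170391e-05,
         6.52761758e-02],
       [ 0.00000000e+00,  0.00000000e+00,  0.00000000e+00,
         1.00000000e+00]])}
{'t': 0.15, 'joint_pos': array([-1.30561108e+00,  3.51111499e-01,  1.65224875e+00,  9.54160131e-06,
        1.13912158e+00, -8.46342308e-02]), 'dq': array([ 2.87325659e-04, -1.14981569e-03,  4.30643029e-04, -4.04124932e-05,
       -2.03521714e-04,  1.29276664e-03]), 'joint_torque': array([ 1.03017082e-03, -4.97461081e+01, -2.85345161e+01,  6.98352582e-02,
        2.45841150e-02, -7.00436385e-05]), 'tcp_pos': array([ 188.43443115, -516.4098785 ,  189.13641499]), 'tcp_rot': array([ 0.40556632,  0.57961935, -0.40515891,  0.57914042]), 'wrist_force': array([-0.12966419, -0.0029101 , -0.58374174]), 'torque': array([ 0.01016935, -0.00530142,  0.00134326]), 'finger_gap': 92.9731501276129}
```

View pics/top0.png

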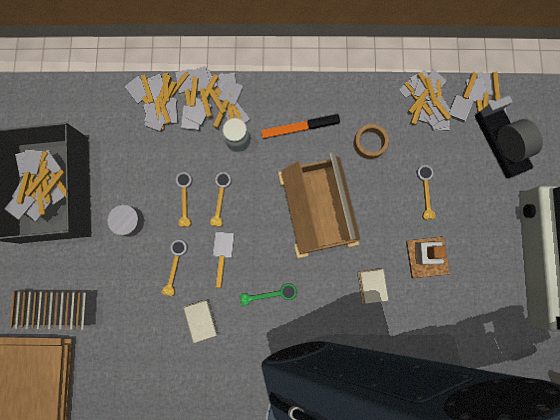

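View pics/scene0.png

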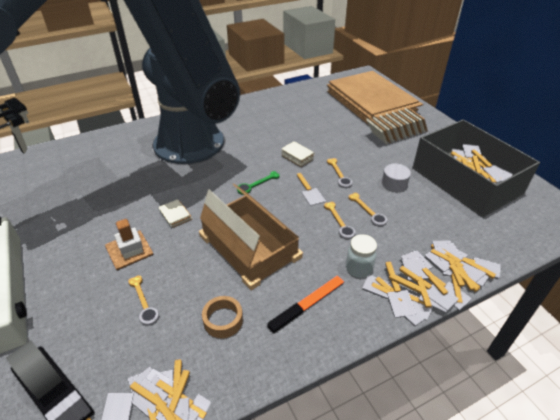

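View pics/wrist0.png

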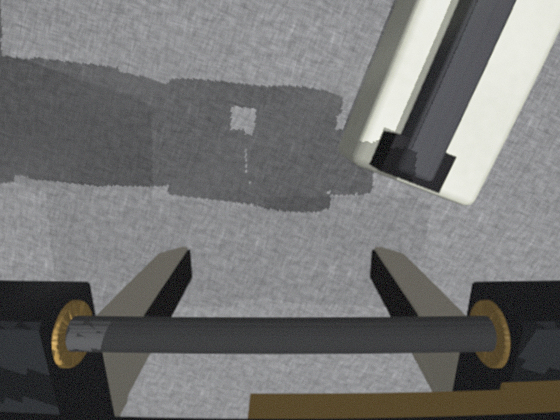

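```bash
cat > h.py <<'E'
import numpy as np, cv2
from scipy.spatial.transform import Rotation as R
from bench import *
def cam(n):
    m=camera_model(n); K=np.array([[m['fx'],0,m['cx']],[0,m['fy'],m['cy']],[0,0,1]]); 
    if n=='wrist':
        o=get_obs(); Rt=R.from_quat(o['tcp_rot']).as_matrix(); M=m['mount']
        return K,m['distortion'],Rt@M[:3,:3],Rt@M[:3,3]+o['tcp_pos']
    return K,m['distortion'],R.from_quat(m['attitude']).as_matrix(),m['xyz']
def ray(c,uv):
    K,d,Rc,t=c; p=cv2.undistortPoints(np.array(uv,float).reshape(-1,1,2),K,d).reshape(-1,2)
    return np.c_[p,np.ones(len(p))]@Rc.T,t
def onz(c,uv,z):
    r,t=ray(c,uv); return (t+r*((z-t[2])/r[:,2])[:,None])
def proj(c,P):
    K,d,Rc,t=c; P=np.array(P,float).reshape(-1,3)
    return cv2.projectPoints((P-t)@Rc,np.zeros(3),np.zeros(3),K,d)[0].reshape(-1,2)
def snap(n,f,crop=None,s=1):
    c=cam(n); im=camera(n); b=cv2.cvtColor(im,cv2.COLOR_RGB2BGR)
    if crop: x0,y0,x1,y1=crop; b2=b[y0:y1,x0:x1]
    else: b2=b
    if s!=1: b2=cv2.resize(b2,None,fx=s,fy=s,interpolation=cv2.INTER_CUBIC)
    cv2.imwrite('pics/'+f+'.png',b2); return c,b
E
python3 - <<'E'
import cv2
b=cv2.imread('pics/top0.png')
cv2.imwrite('pics/ct.png',cv2.resize(b[140:270,260:460],None,fx=4,fy=4,interpolation=2))
cv2.imwrite('pics/sp.png',cv2.resize(b[165:310,150:310],None,fx=4,fy=4,interpolation=2))
b=cv2.imread('pics/scene0.png')
cv2.imwrite('pics/cs.png',cv2.resize(b[180:290,190:310],None,fx=5,fy=5,interpolation=2))
E
```

```text
(no output)
```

View pics/ct.png

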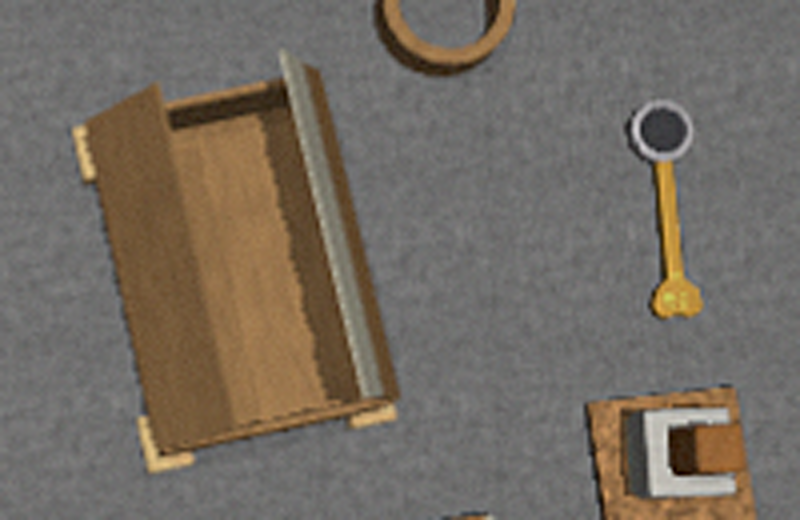

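View pics/cs.png

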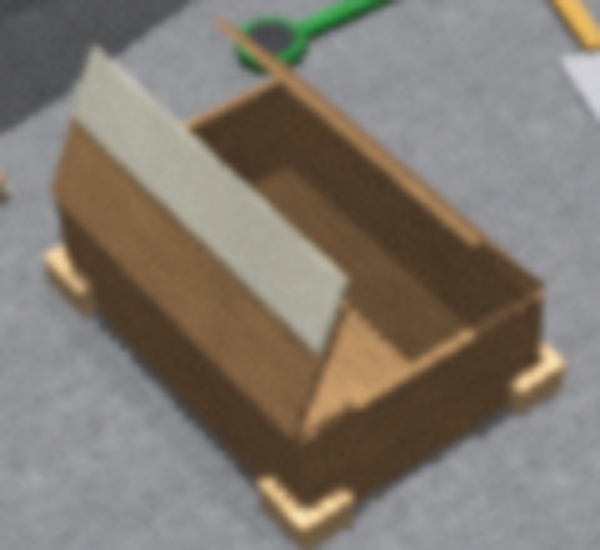

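View pics/sp.png

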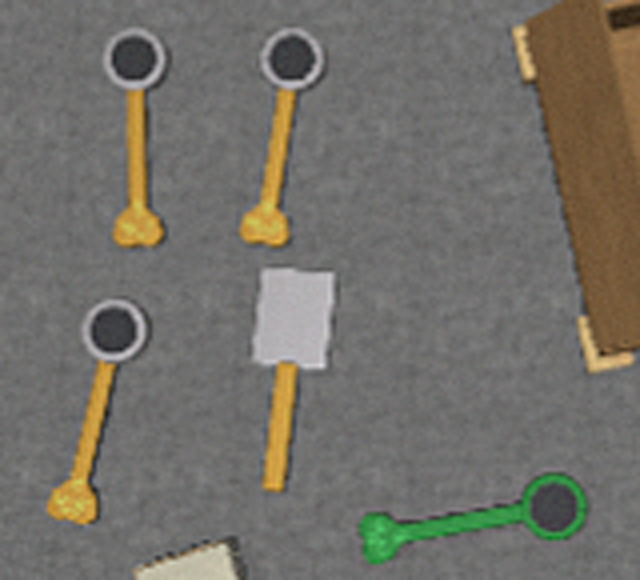

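Run:
```python
from h import *
c=cam('top'); s=cam('scene')
pts={'rn':(359.5,240),'rf':(339.5,157),'ln':(300,253),'lf':(282,170.5)}
for k,v in pts.items(): print(k,onz(c,[v],70).round(1))
b=cv2.imread('pics/top0.png'); hsv=cv2.cvtColor(b,cv2.COLOR_BGR2HSV)
m=cv2.inRange(hsv,(15,130,120),(28,255,255))
n,l,st,ce=cv2.connectedComponentsWithStats(m)
for i in range(1,n):
    if st[i,4]>60:
        ys,xs=np.nonzero(l==i); P=onz(c,np.c_[xs,ys],10)[:,:2]; e=cv2.PCACompute2(P.astype(np.float32),None)
        print(ce[i].round(1),st[i,4],P.mean(0).round(1),'ang',np.degrees(np.arctan2(e[1][0,1],e[1][0,0])).round(1),P.min(0).round(),P.max(0).round())
# bowls: circles dark within ring
g=cv2.cvtColor(b,cv2.COLOR_BGR2GRAY)
for u,v in [(183,180),(222,180),(178,247),(425,173)]:
    w=g[v-10:v+11,u-10:u+11]; ys,xs=np.nonzero(w<75); print('bowl',(u,v),len(xs),(xs.mean()+u-10).round(2),(ys.mean()+v-10).round(2),onz(c,[(xs.mean()+u-10,ys.mean()+v-10)],8).round(1))
print('server',onz(c,[(220,283),(223,245)],4).round(1))
print('scene strip edge ends', )
```

```text
rn [[ 460.  -106.2   70. ]]
rf [[674.7 -59.4  70. ]]
ln [[426.7  43.4  70. ]]
lf [[638.1  89.3  70. ]]
[163.9  96.8] 444 [865.5 422.3] ang -4.8 [791. 393.] [937. 447.]
[180.   81.6] 88 [910.6 378.7] ang -31.3 [868. 357.] [940. 403.]
[426.1  98.9] 678 [ 862.2 -314.9] ang -6.0 [ 791. -379.] [ 940. -255.]
[470.1  84.7] 120 [ 905.7 -442.5] ang -23.8 [ 869. -462.] [ 944. -423.]
[496.1  85.4] 120 [ 904.5 -516.9] ang 0.6 [ 864. -523.] [ 945. -510.]
[146.2  90. ] 158 [885.8 473.7] ang 14.2 [850. 455.] [934. 491.]
[212.7 100.7] 460 [853.7 284.2] ang 15.3 [779. 241.] [934. 321.]
[191.4  92.8] 198 [877.3 345. ] ang -9.8 [841. 331.] [925. 364.]
[482.5 102.1] 110 [ 854.2 -474.2] ang -30.6 [ 831. -489.] [ 881. -458.]
[232.9 111.3] 119 [822.4 226.8] ang 30.1 [803. 207.] [844. 241.]
[370.1 144. ] 129 [ 729.7 -153.4] ang 69.2 [ 698. -201.] [ 778. -115.]
[ 37.8 174.4] 292 [640.4 761.7] ang -20.6 [583. 734.] [707. 793.]
[ 46.6 189.4] 372 [598.5 733.4] ang -20.2 [530. 694.] [653. 763.]
[ 22.3 186.9] 140 [605.3 802.1] ang -9.5 [563. 790.] [647. 814.]
[309.1 184.2] 100 [615.5  15.3] ang 8.1 [580.  -9.] [6
[... 330 characters left out ...]
[ 465. -245.]
[170.6 279.1] 220 [359.  381.2] ang -11.7 [318. 364.] [422. 403.]
[219.7 271.5] 164 [379.7 252.2] ang -5.1 [339. 244.] [420. 261.]
[ 38.4 340.7] 173 [197. 722.] ang 91.0 [188. 664.] [205. 782.]
[ 14.6 359.7] 145 [148.  781.2] ang 30.0 [110. 746.] [183. 807.]
[ 52.9 355.4] 114 [160.6 680.5] ang -2.0 [136. 660.] [184. 700.]
[ 28.7 391.6] 1141 [ 69.5 737.3] ang 93.4 [  2. 660.] [151. 818.]
bowl (183, 180) 100 183.79 179.86 [[626.6 356.9   8. ]]
bowl (222, 180) 95 222.87 179.56 [[627.8 250.1   8. ]]
bowl (178, 247) 104 178.79 247.4 [[442.5 363.3   8. ]]
bowl (425, 173) 113 424.03 172.85 [[ 649.3 -299.4    8. ]]
server [[349.5 251.5   4. ]
 [449.9 245.9   4. ]]
scene strip edge ends
```

Run:
```python
from h import *
o=get_obs(); M=R.from_quat(o['tcp_rot']).as_matrix(); print(M.round(3)); print('jaw yaw',np.degrees(np.arctan2(M[1,2],M[0,2])))
```

```text
[[-0.     0.939  0.343]
 [ 0.001  0.343 -0.939]
 [-1.     0.    -0.001]]
jaw yaw -69.9570473464406
```

>>> apply_moves --pt "0.03 0.03 0.05" --pt "0.06 0.06 0.09" --pt "0.36 0.508 0.11" --pt "0.36 0.508 0.11" --pt "0.36 0.508 0.11" --pt "0.36 0.508 0.11" --pt "0.36 0.508 0.11" --pt "0.36 0.508 0.11" --pt "0.36 0.508 0.11" --pt "0.36 0.508 0.11" --pt "0.36 0.508 0.11" --pt "0.36 0.508 0.11" --turn '[0.14,0.28,1.43,1.43,1.43,1.43,1.43,1.43,1.43,1.43,1.43,1.43]' --claw '[0,0,0,0,0,0,0,0,0,0,0,0]'

```text
t: 1.35
tcp_pos: [517.3, -53.7, 295.9]
tcp_rot: [-0.074, 0.703, 0.074, 0.703]
wrist_force: [1.5, -1.5, 0.1]
finger_gap: 2.6
```

>>> apply_moves --pt "0.015 0.03 0" --pt "0.028 0.04 0" --pt "0.028 0.04 0" --turn '[0,0,0]' --claw '[0,0,0]'

```text
t: 1.65
tcp_pos: [545.3, -14.3, 295.1]
tcp_rot: [-0.074, 0.703, 0.075, 0.703]
wrist_force: [0.5, -0.3, -0.4]
finger_gap: 0.3
```

Run:
```python
from h import *
print(get_obs()['tcp_pos'],get_obs()['dq'].round(3))
c,b=snap('wrist','w1'); print(c[3])
C=np.array([550,-8,0]);y=np.radians(12.2);Rz=R.from_euler('z',12.2,degrees=True).as_matrix()
q=[[sx*110,sy*75,z] for z in(0,70) for sx in(-1,1) for sy in(-1,1)]
print(proj(c,np.array(q)@Rz.T+C).round(0))
```

```text
[545.25709209 -14.30498616 295.14527179] [-0.045 -0.029  0.036 -0.009 -0.001 -0.03 ]
[528.17749771  59.12750937 489.34185386]
[[211. 215.]
 [205. 108.]
 [361. 214.]
 [367. 108.]
 [200. 230.]
 [192. 108.]
 [373. 230.]
 [382. 108.]]
```

View pics/w1.png

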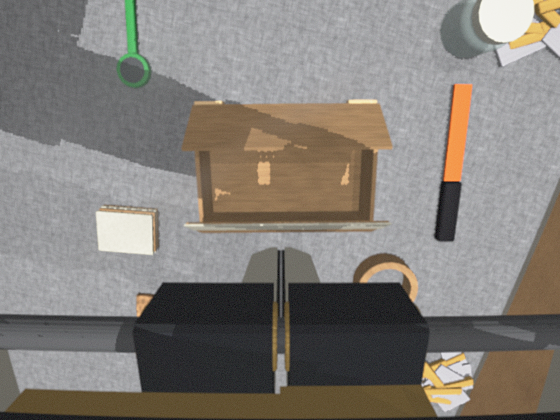

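>>> apply_moves --pt "0.008 -0.008 0" --pt "0.008 -0.008 -0.05" --pt "0.008 -0.008 -0.1" --pt "0.008 -0.008 -0.15" --pt "0.008 -0.008 -0.2" --pt "0.008 -0.008 -0.2" --pt "0.008 -0.008 -0.2" --turn '[0,0,0,0,0,0,0]' --claw '[0,0,0,0,0,0,0]'

```text
t: 2.4
tcp_pos: [553.0, -24.8, 96.9]
tcp_rot: [-0.073, 0.703, 0.073, 0.703]
wrist_force: [0.2, -0.7, 0.2]
finger_gap: 0.4
```

Run:
```python
from h import *
print(get_obs()['tcp_pos'])
c,b=snap('wrist','w2')
```

```text
[552.98172971 -24.79885441  96.91156362]
```

View pics/w2.png

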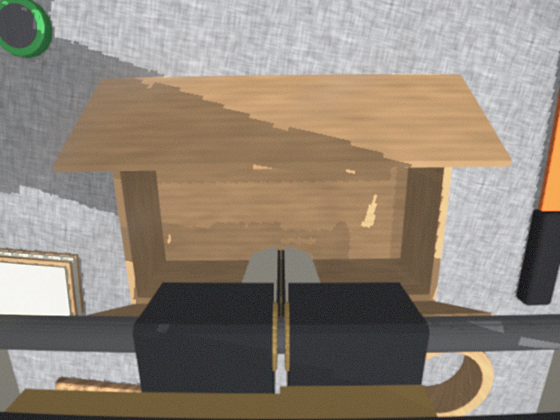

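>>> apply_moves --pt "-0.004 0.02 0" --pt "-0.008 0.036 0" --pt "-0.011 0.05 0" --pt "-0.013 0.062 0" --pt "-0.015 0.072 0" --pt "-0.017 0.082 0" --pt "-0.019 0.09 0" --pt "-0.021 0.098 0" --pt "-0.022 0.103 0" --pt "-0.022 0.103 0" --turn '[0,0,0,0,0,0,0,0,0,0]' --claw '[0,0,0,0,0,0,0,0,0,0]'

```text
t: 3.45
tcp_pos: [530.3, 79.9, 95.6]
tcp_rot: [-0.074, 0.703, 0.074, 0.703]
wrist_force: [-0.5, 0.2, -0.5]
finger_gap: 0.7
```

Run:
```python
from h import *
o=get_obs();print(o['tcp_pos'],o['wrist_force'])
c,b=snap('wrist','w3')
```

```text
[530.28031478  79.92099832  95.64886202] [-0.50264709  0.16698196 -0.54713894]
```

View pics/w3.png

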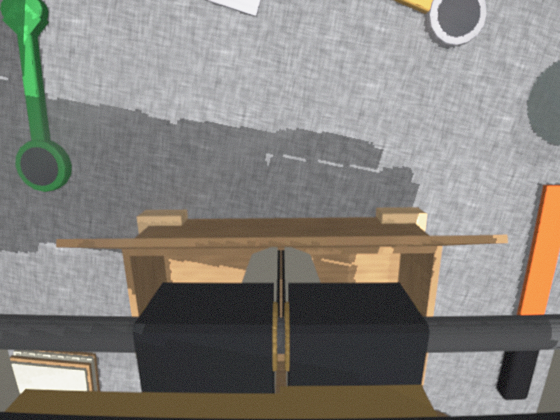

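```bash
cat >> h.py <<'E'
C=np.array([550.,-8,0]);YAW=12.2
Rz=R.from_euler('z',YAW,degrees=True).as_matrix()
def toC(P): return (np.array(P)-C)@Rz
def frC(P): return np.array(P)@Rz.T+C
def flap(c,uv,side,L):
    # side +1 plain -1 strip: angles at which ray passes free edge circle
    r,t=ray(c,[uv]); d=r[0]@Rz; p=toC(t)
    th=np.linspace(0,2.5,2501); y=side*(75-L*np.cos(th)); z=70+L*np.sin(th)
    s=(z-p[2])/d[2]; f=p[1]+s*d[1]-y; i=np.nonzero(f[1:]*f[:-1]<0)[0]; return th[i],(p[0]+s*d[0])[i]
E
python3 - <<'E'
from h import *
c=cam('wrist'); print(toC(get_obs()['tcp_pos']),toC(c[3]))
print(flap(c,(280,241),1,74), proj(c,frC([[0,75,70],[-110,75,70],[110,75,70]])))
E
```

```text
[-0.6324571  89.73160139 95.67253018] [ -1.73249268 165.12740554 289.86421461]
(array([2.014]), array([-2.22895621])) [[283.65321934 249.75253994]
 [122.7874764  249.92874925]
 [444.4886727  248.76624205]]
```

>>> apply_moves --pt "-0.0005 0.002 0" --pt "-0.001 0.004 0" --pt "-0.001 0.006 0" --pt "-0.001 0.006 0" --turn '[0,0,0,0]' --claw '[0,0,0,0]'

```text
t: 3.9
tcp_pos: [529.5, 85.4, 95.8]
tcp_rot: [-0.074, 0.703, 0.074, 0.703]
wrist_force: [-0.3, -0.5, 0.1]
finger_gap: 0.3
```

Run:
```python
from h import *
o=get_obs();print(o['tcp_pos'],o['wrist_force'])
c,b=snap('wrist','w4',(0,190,560,290))
b=cv2.imread('pics/w4.png')
c,b=snap('top','t4',(260,140,460,270),4)
```

```text
[529.54372094  85.37472189  95.76887218] [-0.29296804 -0.49548258  0.10396416]
```

View pics/w4.png

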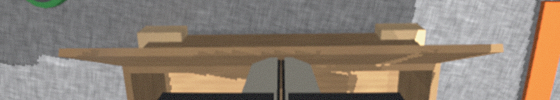

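>>> apply_moves --pt "-0.0005 0.002 0" --pt "-0.001 0.004 0" --pt "-0.001 0.006 0" --pt "-0.001 0.006 0" --turn '[0,0,0,0]' --claw '[0,0,0,0]'

```text
t: 4.4
tcp_pos: [528.5, 91.5, 95.8]
tcp_rot: [-0.074, 0.703, 0.074, 0.703]
wrist_force: [-0.0, -1.1, 0.3]
finger_gap: 0.5
```

Run:
```python
from h import *
o=get_obs();print(toC(o['tcp_pos']),o['wrist_force'])
c,b=snap('wrist','w5',(0,190,560,290))
for r in (230,236,241): print(r,flap(c,(280,r),1,74))
```

```text
[2.90763196e-02 1.01820972e+02 9.57689251e+01] [-0.04656284 -1.08859001  0.32975655]
230 (array([2.244]), array([-1.57909726]))
236 (array([2.203]), array([-1.58712052]))
241 (array([2.169]), array([-1.59393598]))
```

View pics/w5.png

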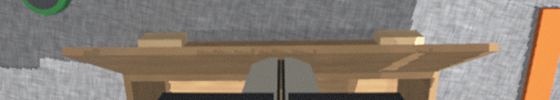

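>>> apply_moves --pt "0.01 -0.045 0" --pt "0.02 -0.09 0" --pt "0.027 -0.125 0" --pt "0.03 -0.14 0" --pt "0.0325 -0.15 0" --pt "0.0345 -0.16 0" --pt "0.037 -0.17 0" --pt "0.039 -0.18 0" --pt "0.041 -0.188 0" --pt "0.042 -0.193 0" --pt "0.043 -0.197 0" --pt "0.043 -0.197 0" --turn '[0,0,0,0,0,0,0,0,0,0,0,0]' --claw '[0,0,0,0,0,0,0,0,0,0,0,0]'

```text
t: 5.65
tcp_pos: [571.8, -106.2, 95.8]
tcp_rot: [-0.074, 0.703, 0.074, 0.703]
wrist_force: [0.3, -0.2, 1.2]
finger_gap: 0.5
```

Run:
```python
from h import *
o=get_obs();print(toC(o['tcp_pos']),o['wrist_force'])
c,b=snap('wrist','w6')
c,b=snap('top','t6',(260,140,460,270),4)
c,b=snap('scene','s6',(150,140,350,290),4)
```

```text
[   0.52049557 -100.5815263    95.81572017] [ 0.2898245  -0.20801641  1.17416026]
```

View pics/t6.png

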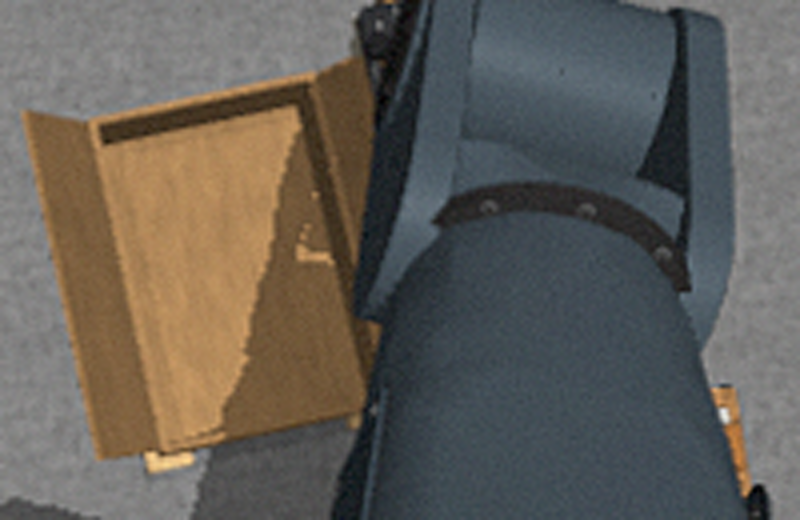

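View pics/s6.png

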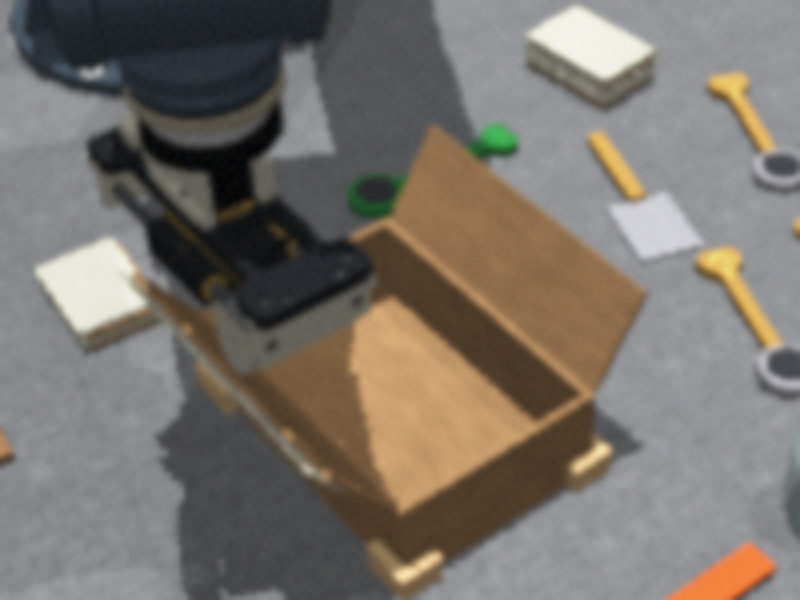

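>>> apply_moves --pt "0 0.005 0.05" --pt "0 0.01 0.1" --pt "0 0.02 0.13" --pt "0.003 0.07 0.14" --pt "0.003 0.12 0.14" --pt "0.003 0.17 0.14" --pt "0.003 0.22 0.14" --pt "0.003 0.27 0.14" --pt "0.003 0.32 0.14" --pt "0.003 0.363 0.12" --pt "0.003 0.363 0.08" --pt "0.003 0.363 0.05" --turn '[0,0.1,0.25,0.4,0.55,0.7,0.85,1.0,1.15,1.225,1.225,1.225]' --claw '[0,0.1,0.5,0.5,0.5,0.5,0.5,0.5,0.5,0.5,0.5,0.5]' --grip_force 30

```text
t: 7.0
tcp_pos: [573.6, 258.7, 143.8]
tcp_rot: [-0.465, 0.533, 0.465, 0.532]
wrist_force: [0.6, -0.9, -0.7]
finger_gap: 46.3
```

Run:
```python
from h import *
o=get_obs();print(o['tcp_pos'],o['dq'].round(3))
c,b=snap('wrist','w7')
P=[575.3,257.1,10]; print(proj(c,[P,[627.8,250.1,8]]), proj(c,[o['tcp_pos']*[1,1,0]+[0,0,10]]))
M=R.from_quat(o['tcp_rot']).as_matrix(); print(np.degrees(np.arctan2(M[1,2],M[0,2])))
c,b=snap('top','t7')
```

```text
[573.60095827 258.718167   143.81272238] [-0.026  0.294  0.291 -0.001 -0.575  0.002]
[[279.96980511 196.08111879]
 [280.08424864 246.49850896]] [[281.3959911  194.16411994]]
82.32018891846482
```

View pics/w7.png

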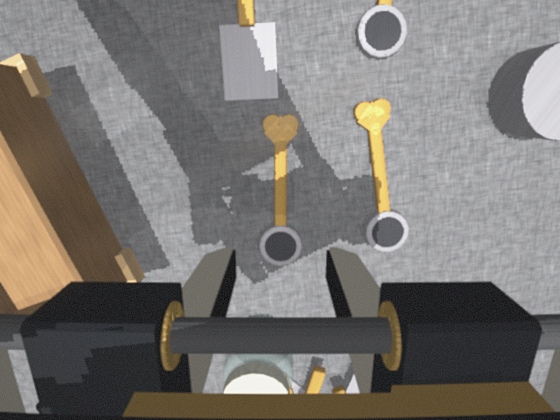

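View pics/t7.png

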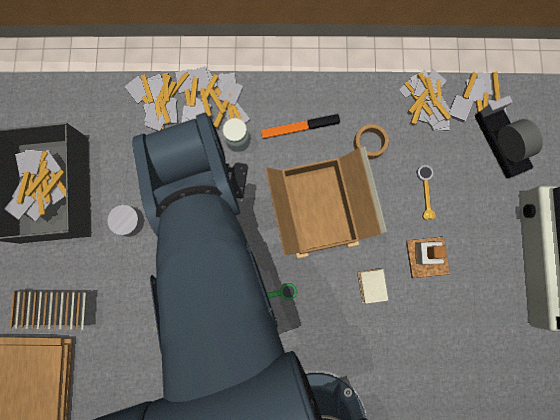

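>>> apply_moves --pt "0 0 -0.04" --pt "0 0 -0.08" --pt "0 0 -0.12" --pt "0 0 -0.13" --pt "0 0 -0.13" --turn '[0,0,0,0,0]' --claw '[0.5,0.5,0.5,0.5,0.5]'

```text
t: 7.6
tcp_pos: [574.8, 257.2, 16.3]
tcp_rot: [-0.465, 0.533, 0.465, 0.533]
wrist_force: [-0.5, -0.7, 0.7]
finger_gap: 46.6
```

Down to z≈4, close, lift a bit.

>>> apply_moves --pt "0 0 -0.012" --pt "0 0 -0.012" --pt "0 0 -0.012" --pt "0 0 -0.012" --pt "0 0 -0.012" --pt "0 0 -0.012" --pt "0 0 -0.012" --pt "0 0 -0.012" --pt "0 0 0.01" --pt "0 0 0.03" --pt "0 0 0.03" --turn '[0,0,0,0,0,0,0,0,0,0,0]' --claw '[0.5,0.5,0,0,0,0,0,0,0,0,0]' --grip_force 30

```text
t: 8.7
tcp_pos: [576.0, 257.8, 48.2]
tcp_rot: [-0.465, 0.532, 0.464, 0.534]
wrist_force: [-0.4, 0.3, -0.1]
finger_gap: 0.6
```

Run:
```python
from h import *
o=get_obs();print(o['tcp_pos'],o['finger_gap'],o['wrist_force'])
c,b=snap('wrist','w8')
b=cv2.imread('pics/t7.png')
cv2.imwrite('pics/t7c.png',cv2.resize(b[140:270,260:400],None,fx=5,fy=5,interpolation=2))
```

```text
[576.04641014 257.83467694  48.19821088] 0.6302457553732813 [-0.36526127  0.26187232 -0.05837356]
```

View pics/w8.png

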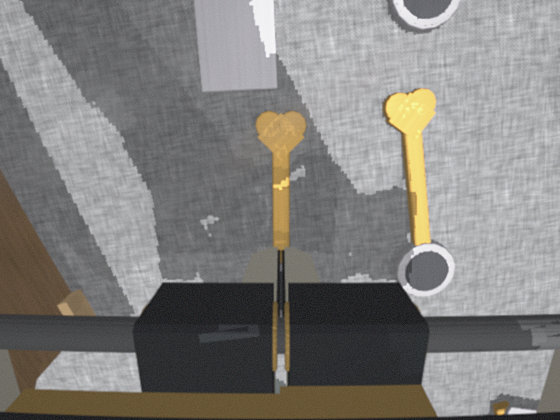

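View pics/t7c.png

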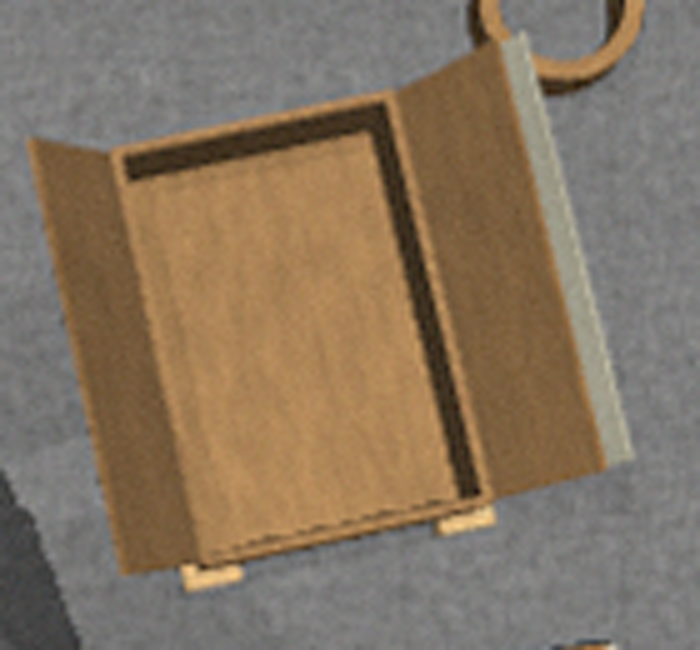

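>>> apply_moves --pt "0 0 0" --pt "0 0 -0.01" --pt "0 0 -0.03" --pt "0 0 -0.044" --pt "0 0 -0.044" --pt "0 0 -0.044" --turn '[0,0,0,0,0,0]' --claw '[0.4,0.4,0.4,0.4,0.4,0.4]'

```text
t: 9.35
tcp_pos: [574.4, 257.2, 1.3]
tcp_rot: [-0.465, 0.533, 0.465, 0.533]
wrist_force: [0.7, 0.0, -0.4]
finger_gap: 36.6
```

Run:
```python
from h import *
o=get_obs();print(o['tcp_pos'],o['finger_gap'],o['wrist_force'])
c,b=snap('wrist','w9',(150,150,410,320),3)
```

```text
[574.38096808 257.16466529   1.27237088] 36.580141763708845 [ 0.65978015  0.02309775 -0.39638504]
```

View pics/w9.png

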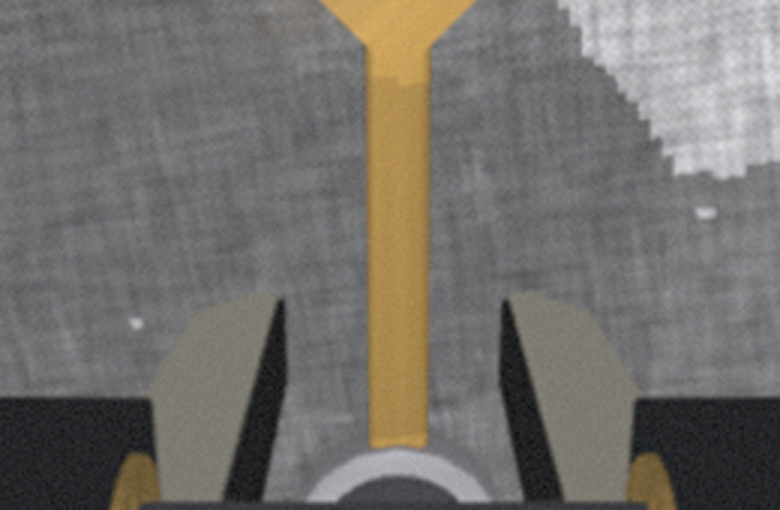

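Well placed and straddled. Close without moving.

>>> apply_moves --pt "0 0 0" --pt "0 0 0" --pt "0 0 0" --pt "0 0 0" --pt "0 0 0" --pt "0 0 0" --turn '[0,0,0,0,0,0]' --claw '[0,0,0,0,0,0]' --grip_force 35

```text
t: 10.0
tcp_pos: [574.6, 257.3, 1.8]
tcp_rot: [-0.465, 0.533, 0.465, 0.533]
wrist_force: [-0.3, 0.2, -0.3]
finger_gap: 0.7
```

Run:
```python
from h import *
o=get_obs();print(o['tcp_pos'],o['finger_gap'],o['wrist_force'])
c,b=snap('wrist','w10',(150,100,410,320),3)
print(proj(c,[o['tcp_pos'],[575.3,257.1,10],[575.3,257.1,0]]))
```

```text
[574.5826452  257.25775802   1.8314974 ] 0.7207352652176684 [-0.26897162  0.20442464 -0.27954298]
[[281.81831179 245.47141762]
 [281.76531916 251.93048299]
 [281.70937954 245.4806569 ]]
```

View pics/w10.png

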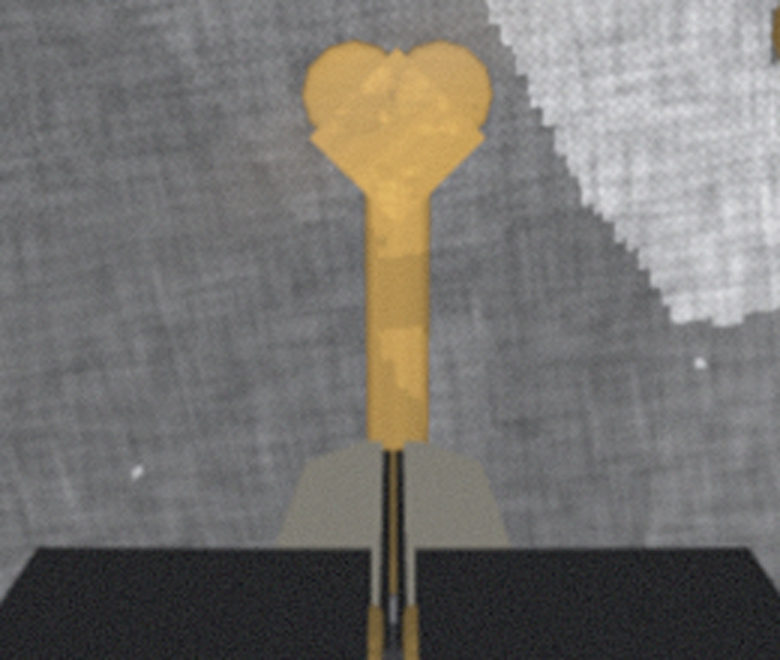

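Run:
```python
from h import *
c,b=snap('scene','s10',(300,130,430,260),5)
o=get_obs()
print(proj(c,[o['tcp_pos'],[575.3,257.1,10],[575.3,257.1,0],[627.8,250.1,8]]))
```

```text
[[338.07848943 219.81862411]
 [338.43642307 217.89434885]
 [338.11389349 220.44867744]
 [346.54104908 231.08461967]]
```

View pics/s10.png

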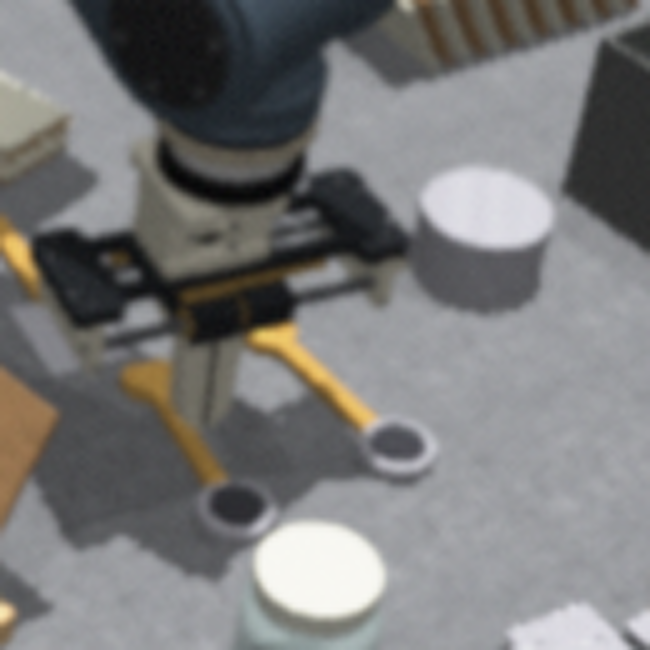

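>>> apply_moves --pt "0 0 -0.002" --pt "0 0 -0.003" --pt "0 0 -0.003" --turn '[0,0,0]' --claw '[0,0,0]'

```text
t: 10.4
tcp_pos: [574.4, 257.2, -1.5]
tcp_rot: [-0.465, 0.533, 0.465, 0.533]
wrist_force: [-0.2, 0.2, 0.1]
finger_gap: 0.3
```

>>> apply_moves --pt "0 0 -0.002" --pt "0 0 -0.003" --pt "0 0 -0.003" --turn '[0,0,0]' --claw '[0,0,0]'

```text
t: 10.7
tcp_pos: [574.5, 257.2, -4.4]
tcp_rot: [-0.465, 0.533, 0.465, 0.533]
wrist_force: [0.3, 0.5, -0.0]
finger_gap: 0.4
```

>>> apply_moves --pt "0 0 -0.002" --pt "0 0 -0.003" --pt "0 0 -0.003" --turn '[0,0,0]' --claw '[0,0,0]'

```text
t: 11.0
tcp_pos: [574.5, 257.2, -7.4]
tcp_rot: [-0.465, 0.533, 0.465, 0.533]
wrist_force: [-0.3, 0.0, 0.7]
finger_gap: 0.1
```

Run:
```python
from h import *
o=get_obs();print(o['tcp_pos'],o['finger_gap'],o['wrist_force'],o['torque'])
c,b=snap('wrist','w11',(150,100,410,320),3)
```

```text
[574.48925778 257.23254414  -7.40808168] 0.12924072719489396 [-0.26500731  0.00858749  0.70731163] [ 0.05293209 -0.16574615  0.00639531]
```

View pics/w11.png

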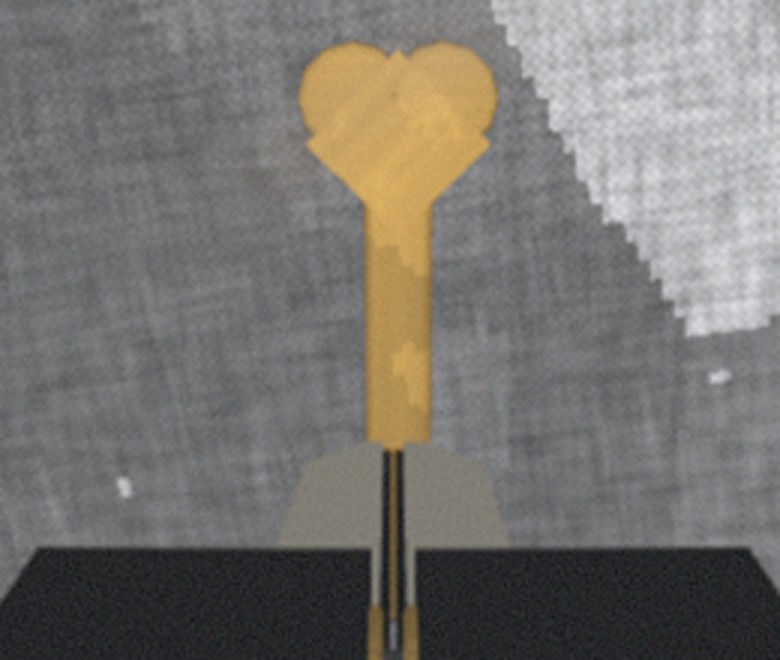

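>>> apply_moves --pt "0 0 -0.001" --pt "0 0 -0.002" --pt "0 0 -0.002" --turn '[0,0,0]' --claw '[0,0,0]'

```text
t: 11.35
tcp_pos: [574.5, 257.2, -9.4]
tcp_rot: [-0.465, 0.533, 0.465, 0.533]
wrist_force: [-0.2, 0.6, -0.6]
finger_gap: 0.3
```

>>> apply_moves --pt "0 0 -0.001" --pt "0 0 -0.002" --pt "0 0 -0.002" --turn '[0,0,0]' --claw '[0,0,0]'

```text
t: 11.65
tcp_pos: [574.5, 257.2, -11.4]
tcp_rot: [-0.465, 0.533, 0.465, 0.533]
wrist_force: [-0.2, -0.1, 0.0]
finger_gap: 0.4
```

Run:
```python
from h import *
c,b=snap('scene','s11',(300,170,380,250),8)
o=get_obs()
p=o['tcp_pos']
for dz in (0,10,20,30): print(dz,proj(c,[p+[0,0,dz]]))
```

```text
0 [[337.65092133 223.12085083]]
10 [[337.96882786 220.59885229]]
20 [[338.29016557 218.04842072]]
30 [[338.61498781 215.46909175]]
```

View pics/s11.png

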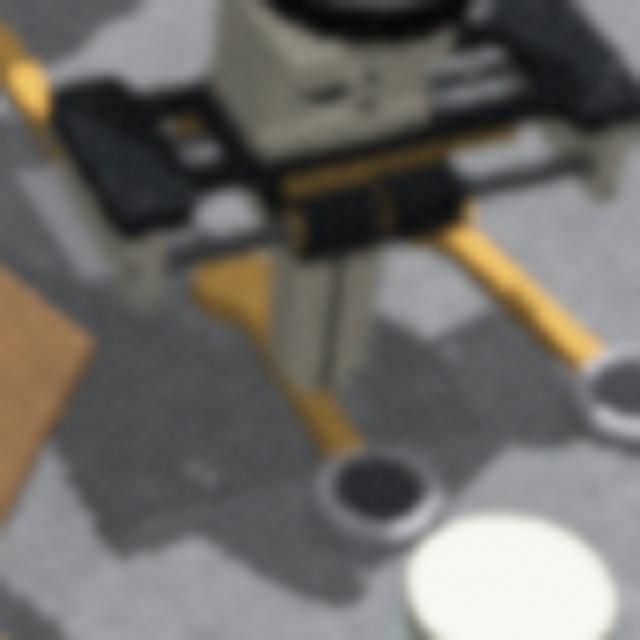

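>>> apply_moves --pt "0 0 -0.001" --pt "0 0 -0.002" --pt "0 0 -0.002" --turn '[0,0,0]' --claw '[0,0,0]'

```text
t: 12.0
tcp_pos: [574.5, 257.2, -13.4]
tcp_rot: [-0.465, 0.533, 0.465, 0.533]
wrist_force: [0.2, -0.2, -0.3]
finger_gap: 0.5
```

>>> apply_moves --pt "0 0 -0.001" --pt "0 0 -0.002" --pt "0 0 -0.002" --turn '[0,0,0]' --claw '[0,0,0]'

```text
t: 12.3
tcp_pos: [574.5, 257.2, -15.4]
tcp_rot: [-0.465, 0.533, 0.465, 0.533]
wrist_force: [-1.3, -0.5, 0.1]
finger_gap: 0.8
```

>>> apply_moves --pt "0 0 -0.001" --pt "0 0 -0.002" --pt "0 0 -0.002" --turn '[0,0,0]' --claw '[0,0,0]'

```text
t: 12.6
tcp_pos: [574.5, 257.2, -17.4]
tcp_rot: [-0.465, 0.533, 0.465, 0.533]
wrist_force: [0.5, 0.2, 0.2]
finger_gap: 0.7
```

Run:
```python
from h import *
c,b=snap('scene','s12',(300,170,380,250),8)
c,b=snap('wrist','w12',(150,100,410,320),3)
o=get_obs()
print(o['tcp_pos'],o['wrist_force'],o['torque'],o['finger_gap'])
```

```text
[574.55347084 257.25686576 -17.26241694] [ 0.26371989 -0.87395165  0.69458714] [ 0.06134055 -0.15309438  0.00713843] 0.33216796897114126
```

View pics/s12.png

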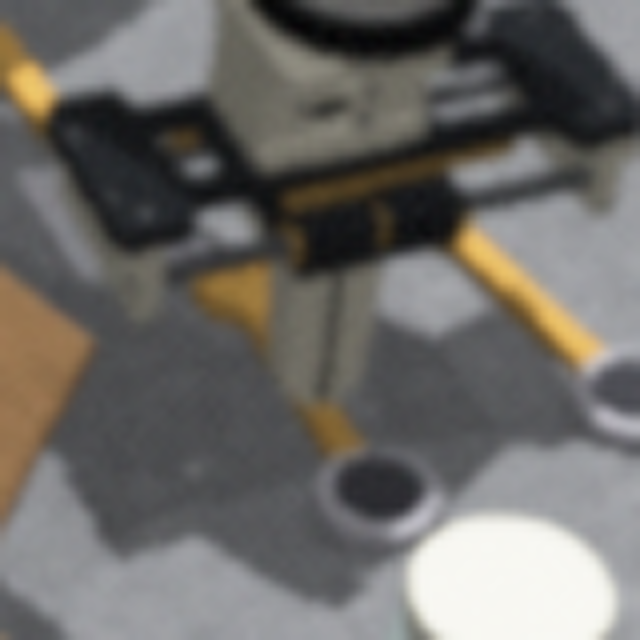

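View pics/w12.png

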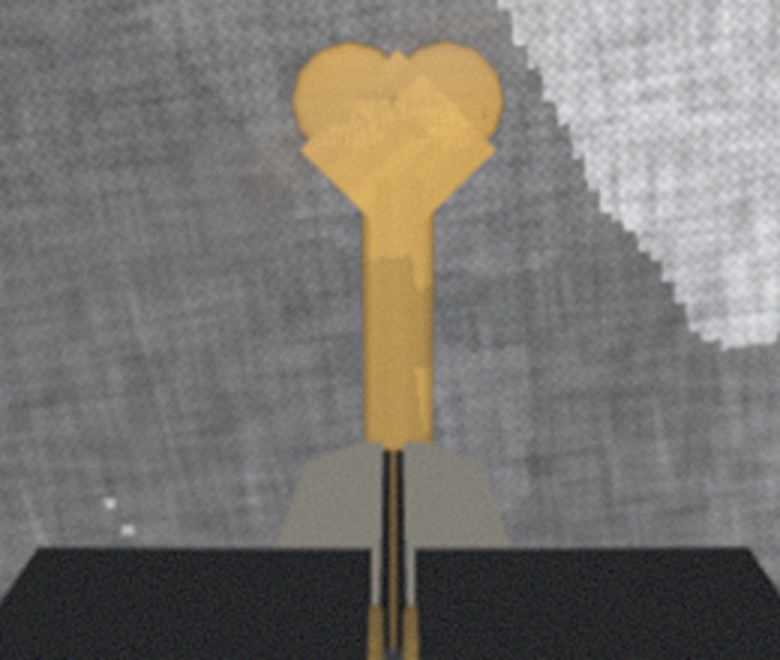

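>>> apply_moves --pt "0 0 -0.001" --pt "0 0 -0.002" --pt "0 0 -0.002" --turn '[0,0,0]' --claw '[0,0,0]'

```text
t: 13.0
tcp_pos: [574.6, 257.3, -18.8]
tcp_rot: [-0.465, 0.533, 0.465, 0.533]
wrist_force: [-1.8, -1.2, 5.2]
finger_gap: 0.6
```

>>> apply_moves --pt "0 0 -0.001" --pt "0 0 -0.002" --pt "0 0 -0.002" --turn '[0,0,0]' --claw '[0,0,0]'

```text
t: 13.3
tcp_pos: [574.7, 257.3, -18.9]
tcp_rot: [-0.465, 0.533, 0.465, 0.533]
wrist_force: [-9.5, -3.7, 25.9]
finger_gap: 0.4
```

>>> apply_moves --pt "0 0 0.01" --pt "0 0 0.015" --pt "0 0 0.015" --pt "0 0 0.015" --pt "0 0 0.015" --pt "0 0 0.005" --pt "0 0 -0.004" --pt "0 0 -0.004" --turn '[0,0,0,0,0,0,0,0]' --claw '[0,0.4,0.4,0.4,0.4,0.4,0.4,0.4]'

```text
t: 14.1
tcp_pos: [573.4, 256.8, -27.3]
tcp_rot: [-0.464, 0.534, 0.465, 0.532]
wrist_force: [0.6, 0.1, -0.5]
finger_gap: 37.1
```

Run:
```python
from h import *
c,b=snap('wrist','w13',(150,100,410,320),3)
o=get_obs()
print(o['tcp_pos'],o['wrist_force'],o['finger_gap'])
```

```text
[573.85833994 256.98281243 -26.49449992] [-0.64312908 -0.0870076   1.50195606] 37.12920658780609
```

View pics/w13.png

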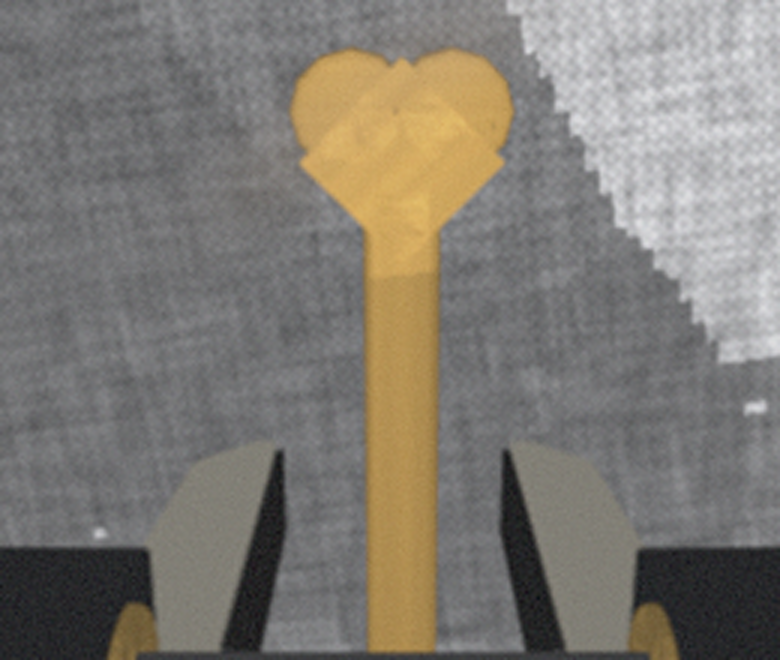

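>>> apply_moves --pt "0 0 0" --pt "0 0 0" --pt "0 0 0" --pt "0 0 0" --pt "0 0 0" --pt "0 0 0" --turn '[0,0,0,0,0,0]' --claw '[0,0,0,0,0,0]' --grip_force 35

```text
t: 14.75
tcp_pos: [574.7, 257.3, -25.0]
tcp_rot: [-0.465, 0.533, 0.465, 0.533]
wrist_force: [-0.8, 0.2, 2.0]
finger_gap: 11.2
```

Run:
```python
from h import *
c=cam('scene')
j=np.array([np.cos(np.radians(82.4)),np.sin(np.radians(82.4)),0]); k=np.array([j[1],-j[0],0])
p=np.array([574.5,257.2,0])
print('seen left tab bottom (318,209.4), right (375.5,196), tip (340.6,220) bowl(347.5,231)')
for z in (10,20,60,70,80,90): 
  print(z,[proj(c,p-94*j+s*k+[0,0,z])[0].round(1) for s in(-20,0,20)],proj(c,p+94*j+[0,0,z]).round(1),proj(c,p+7*k+[0,0,z]).round(1))
```

```text
seen left tab bottom (318,209.4), right (375.5,196), tip (340.6,220) bowl(347.5,231)
10 [array([304.6, 220.6]), array([307.3, 225.4]), array([310. , 230.3])] [[368.2 210.3]] [[339.4 219.3]]
20 [array([304.8, 218.1]), array([307.4, 222.8]), array([310.2, 227.7])] [[368.7 207.7]] [[339.7 216.8]]
60 [array([305.3, 207.4]), array([308. , 212.2]), array([310.9, 217. ])] [[370.7 197.1]] [[341.1 206.1]]
70 [array([305.5, 204.7]), array([308.2, 209.4]), array([311. , 214.3])] [[371.2 194.4]] [[341.4 203.4]]
80 [array([305.6, 201.9]), array([308.4, 206.6]), array([311.2, 211.5])] [[371.7 191.6]] [[341.8 200.6]]
90 [array([305.7, 199.1]), array([308.5, 203.8]), array([311.4, 208.7])] [[372.2 188.9]] [[342.1 197.8]]
```

>>> apply_moves --pt "0 0 0.02" --pt "0 0 0.06" --pt "0 0 0.11" --pt "0 0 0.15" --pt "0 0 0.17" --pt "0 -0.05 0.17" --pt "0 -0.1 0.17" --pt "-0.002 -0.15 0.17" --pt "-0.003 -0.2 0.17" --pt "-0.003 -0.242 0.17" --pt "-0.003 -0.242 0.17" --pt "-0.003 -0.242 0.17" --turn '[0,0,0,0,0,0.1,0.2,0.3,0.345,0.345,0.345,0.345]' --claw '[0,0,0,0,0,0,0,0,0,0,0,0]'

```text
t: 15.95
tcp_pos: [571.5, 14.6, 144.7]
tcp_rot: [-0.549, 0.446, 0.549, 0.446]
wrist_force: [0.5, 0.7, -0.2]
finger_gap: 11.6
```

Run:
```python
from h import *
o=get_obs()
print(o['tcp_pos'],toC(o['tcp_pos']),o['wrist_force'],o['finger_gap'])
c,b=snap('wrist','w14')
c,b=snap('scene','s14',(150,100,350,290),3)
```

```text
[571.4643489   14.58651866 144.70920234] [ 25.75268724  17.54047317 144.70920234] [ 0.45923217  0.67552674 -0.22661579] 11.589951316420303
```

View pics/w14.png

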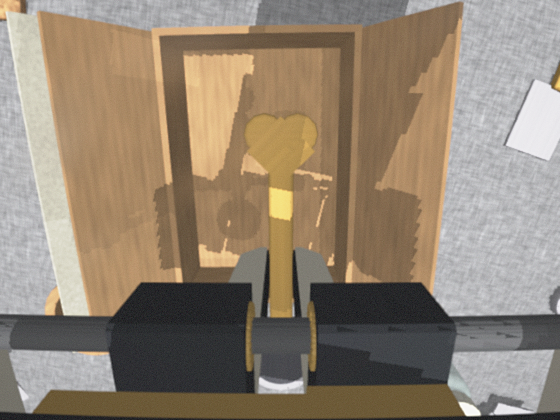

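View pics/s14.png

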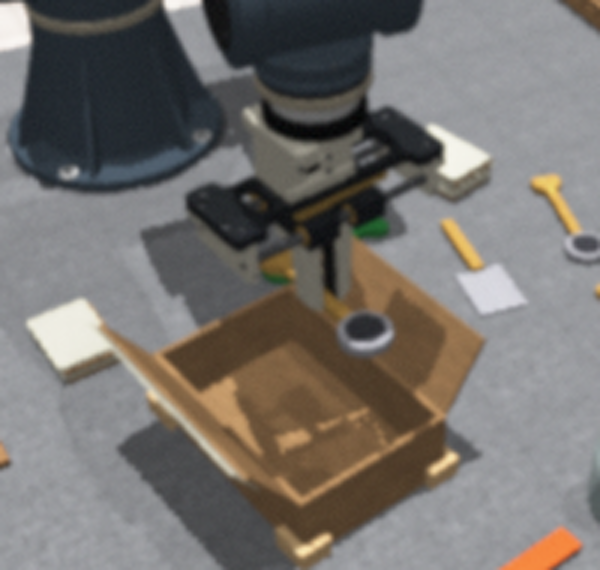

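>>> apply_moves --pt "0 0 -0.04" --pt "0 0 -0.075" --pt "0 0 -0.095" --pt "0 0 -0.103" --pt "0 0 -0.103" --pt "0 0 -0.103" --turn '[0,0,0,0,0,0]' --claw '[0,0,0,0,0,0]'

```text
t: 16.65
tcp_pos: [572.3, 15.8, 42.8]
tcp_rot: [0.55, -0.445, -0.549, -0.445]
wrist_force: [0.8, -0.8, -0.9]
finger_gap: 11.6
```

>>> apply_moves --pt "0 0 -0.005" --pt "0 0 -0.01" --pt "0 0 -0.015" --pt "0 0 -0.015" --turn '[0,0,0,0]' --claw '[0,0,0,0]'

```text
t: 17.05
tcp_pos: [571.2, 15.2, 26.1]
tcp_rot: [-0.549, 0.446, 0.55, 0.445]
wrist_force: [0.6, 0.2, -0.1]
finger_gap: 11.5
```

Run:
```python
from h import *
o=get_obs()
print(o['tcp_pos'],toC(o['tcp_pos']),o['wrist_force'],o['finger_gap'])
c,b=snap('wrist','w15')
c,b=snap('scene','s15',(150,100,350,290),3)
```

```text
[571.15057938  15.21655146  26.1190868 ] [25.57914548 18.22258453 26.1190868 ] [ 0.61344994  0.24941704 -0.05722274] 11.500927485652172
```

View pics/w15.png

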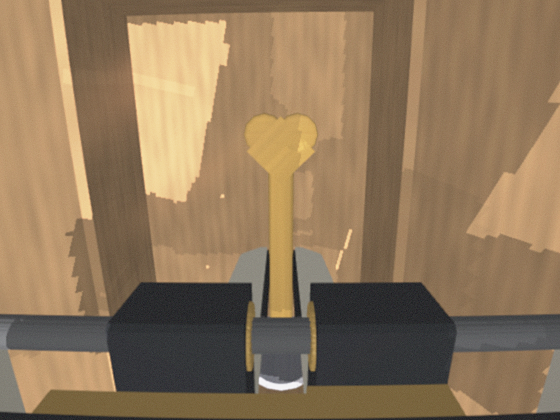

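View pics/s15.png

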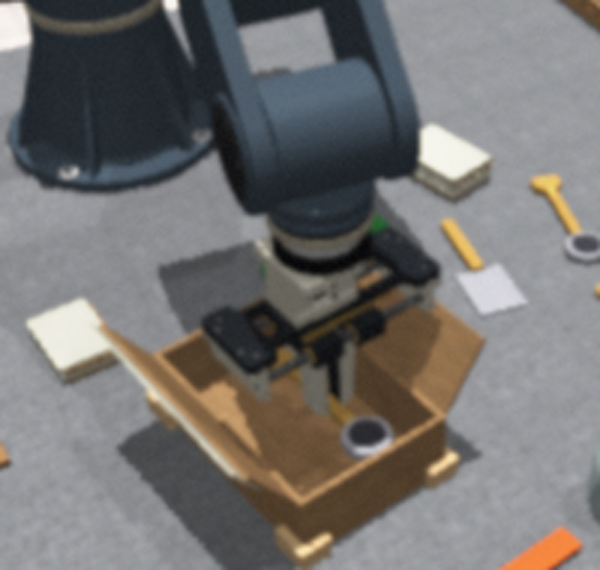

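>>> apply_moves --pt "0 0 0" --pt "0 0 0" --pt "0 0 0" --pt "0 0 0" --pt "0 0 0.02" --pt "0 0 0.06" --pt "0 0 0.11" --pt "0 0 0.15" --pt "0 0 0.15" --turn '[0,0,0,0,0,0,0,0,0]' --claw '[0.3,0.3,0.3,0.3,0.3,0.3,0.3,0.3,0.3]'

```text
t: 18.05
tcp_pos: [574.2, 15.1, 182.4]
tcp_rot: [0.552, -0.443, -0.547, -0.447]
wrist_force: [0.4, -0.6, 0.1]
finger_gap: 27.9
```

Run:
```python
from h import *
o=get_obs()
print(o['tcp_pos'],toC(o['tcp_pos']),o['wrist_force'],o['finger_gap'])
c,b=snap('wrist','w16')
c,b=snap('top','t16')
```

```text
[574.23062452  15.14428907 182.44684728] [ 28.57435971  17.5010642  182.44684728] [ 0.40168811 -0.60919108  0.10864413] 27.88945262006819
```

View pics/w16.png

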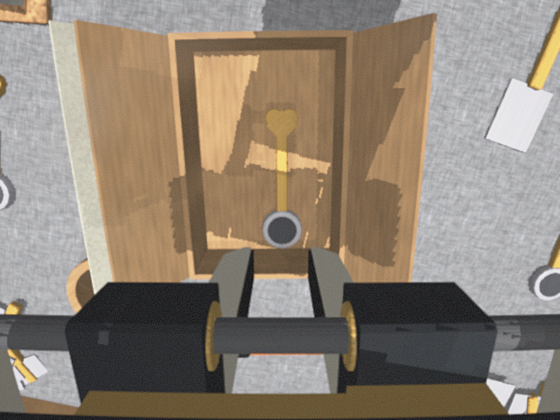

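View pics/t16.png

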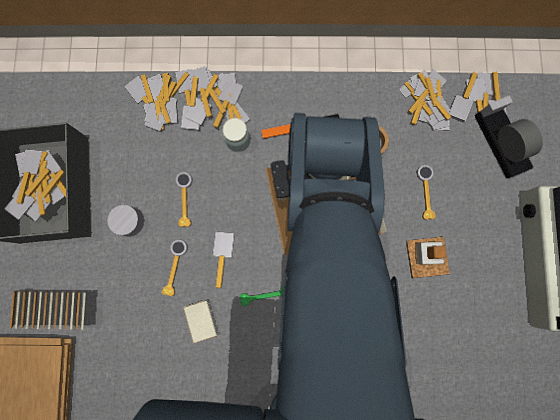

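>>> apply_moves --pt "0 0 0.01" --pt "0.002 0.05 0.01" --pt "0.002 0.1 0.01" --pt "0.002 0.15 0.01" --pt "0.002 0.2 0.01" --pt "0.002 0.25 0.0" --pt "0.002 0.3 -0.04" --pt "0.002 0.339 -0.08" --pt "0.002 0.339 -0.12" --pt "0.002 0.339 -0.16" --pt "0.002 0.339 -0.16" --pt "0.002 0.339 -0.16" --turn '[0,0,-0.05,-0.1,-0.15,-0.17,-0.17,-0.17,-0.17,-0.17,-0.17,-0.17]' --claw '[0.4,0.4,0.4,0.4,0.4,0.4,0.4,0.4,0.4,0.4,0.4,0.4]'

```text
t: 19.35
tcp_pos: [573.4, 353.9, 16.9]
tcp_rot: [-0.509, 0.491, 0.51, 0.49]
wrist_force: [0.3, 0.7, 0.5]
finger_gap: 37.1
```

```bash
cat >> h.py <<'E'
def st():
    o=get_obs(); M=R.from_quat(o['tcp_rot']).as_matrix()
    print('tcp',o['tcp_pos'].round(1),'jaw',np.degrees(np.arctan2(M[1,2],M[0,2])).round(1),'C',toC(o['tcp_pos']).round(1),'F',o['wrist_force'].round(1),'gap',round(o['finger_gap'],1)); return o
E
python3 - <<'E'
from h import *
st()
c,b=snap('wrist','w17')
print(proj(c,[[573.6,354.6,10]]))
E
```

```text
tcp [573.4 353.9  16.9] jaw 92.2 C [ 99.4 348.8  16.9] F [0.3 0.7 0.5] gap 37.1
[[282.49513877 241.77815457]]
```

View pics/w17.png

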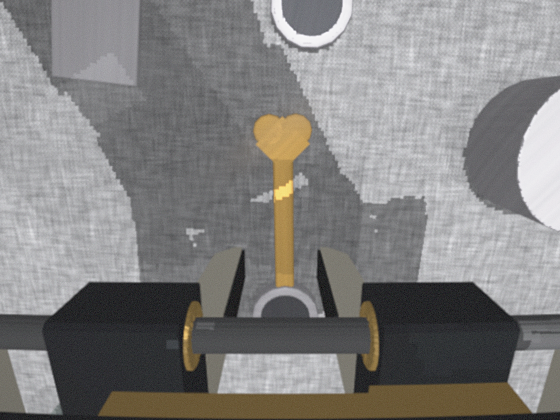

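>>> apply_moves --pt "0 0.001 -0.02" --pt "0 0.001 -0.035" --pt "0 0.001 -0.042" --pt "0 0.001 -0.042" --pt "0 0.001 -0.042" --pt "0 0.001 -0.042" --pt "0 0.001 -0.042" --pt "0 0.001 -0.042" --pt "0 0.001 -0.042" --pt "0 0.001 -0.042" --turn '[0,0,0,0,0,0,0,0,0,0]' --claw '[0.4,0.4,0.4,0.4,0,0,0,0,0,0]'

```text
t: 20.4
tcp_pos: [573.8, 355.4, -24.7]
tcp_rot: [0.51, -0.49, -0.509, -0.491]
wrist_force: [-1.4, -1.4, 4.3]
finger_gap: 11.7
```

>>> apply_moves --pt "0 0 0.03" --pt "0 0 0.08" --pt "0 0 0.13" --pt "0 -0.02 0.17" --pt "-0.006 -0.066 0.17" --pt "-0.012 -0.114 0.17" --pt "-0.018 -0.162 0.17" --pt "-0.025 -0.21 0.17" --pt "-0.032 -0.258 0.17" --pt "-0.038 -0.306 0.17" --pt "-0.044 -0.354 0.17" --pt "-0.0455 -0.3865 0.17" --turn '[0,0,0,0.02,0.05,0.1,0.15,0.175,0.175,0.175,0.175,0.175]' --claw '[0,0,0,0,0,0,0,0,0,0,0,0]'

```text
t: 21.6
tcp_pos: [527.1, -33.8, 144.7]
tcp_rot: [-0.55, 0.444, 0.55, 0.444]
wrist_force: [1.1, -0.0, 0.2]
finger_gap: 11.4
```

Run:
```python
from h import *
st()
c,b=snap('wrist','w18')
```

```text
tcp [527.1 -33.8 144.7] jaw 102.1 C [-27.8 -20.4 144.7] F [ 1.1 -0.   0.2] gap 11.4
```

View pics/w18.png

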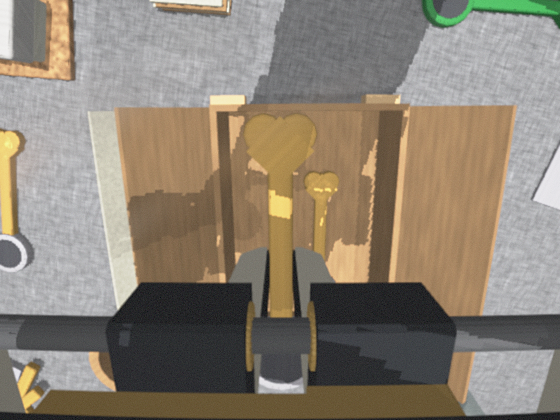

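Lower to read ≈27, release, raise.

>>> apply_moves --pt "0 0 -0.04" --pt "0 0 -0.08" --pt "0 0 -0.105" --pt "0 0 -0.117" --pt "0 0 -0.117" --pt "0 0 -0.117" --pt "0 0 -0.117" --pt "0 0 -0.117" --pt "0 0 -0.117" --pt "0 0 -0.08" --pt "0 0 -0.04" --pt "0 0 0" --turn '[0,0,0,0,0,0,0,0,0,0,0,0]' --claw '[0,0,0,0,0,0.3,0.3,0.3,0.3,0.3,0.3,0.3]'

```text
t: 22.85
tcp_pos: [527.8, -31.2, 146.5]
tcp_rot: [-0.55, 0.444, 0.55, 0.444]
wrist_force: [0.2, 0.3, -0.7]
finger_gap: 27.7
```

Run:
```python
from h import *
st()
c,b=snap('wrist','w19')
```

```text
tcp [527.8 -31.2 146.5] jaw 102.2 C [-26.6 -18.  146.5] F [ 0.2  0.3 -0.7] gap 27.7
```

View pics/w19.png

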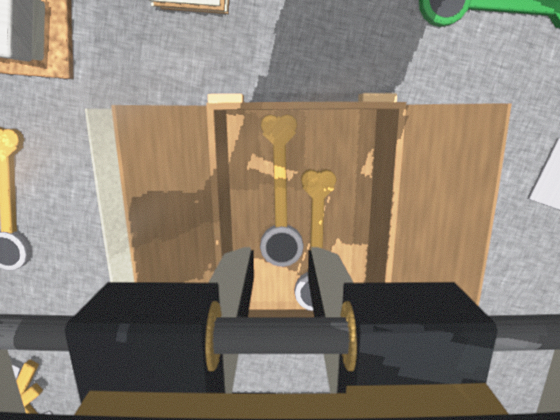

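>>> apply_moves --pt "0.01 -0.045 0.01" --pt "0.022 -0.09 0.01" --pt "0.034 -0.135 0.01" --pt "0.045 -0.18 0.01" --pt "0.057 -0.225 0" --pt "0.068 -0.272 -0.03" --pt "0.068 -0.272 -0.07" --pt "0.068 -0.272 -0.11" --pt "0.068 -0.272 -0.13" --pt "0.068 -0.272 -0.13" --pt "0.068 -0.272 -0.13" --turn '[-0.05,-0.1,-0.145,-0.145,-0.145,-0.145,-0.145,-0.145,-0.145,-0.145,-0.145]' --claw '[0.4,0.4,0.4,0.4,0.4,0.4,0.4,0.4,0.4,0.4,0.4]'

```text
t: 24.0
tcp_pos: [596.5, -303.4, 15.6]
tcp_rot: [0.517, -0.483, -0.516, -0.483]
wrist_force: [0.1, -0.1, 0.1]
finger_gap: 37.5
```

Run:
```python
from h import *
st()
c,b=snap('wrist','w20')
```

```text
tcp [ 596.5 -303.4   15.6] jaw 93.9 C [ -17.  -298.6   15.6] F [ 0.1 -0.1  0.1] gap 37.5
```

View pics/w20.png

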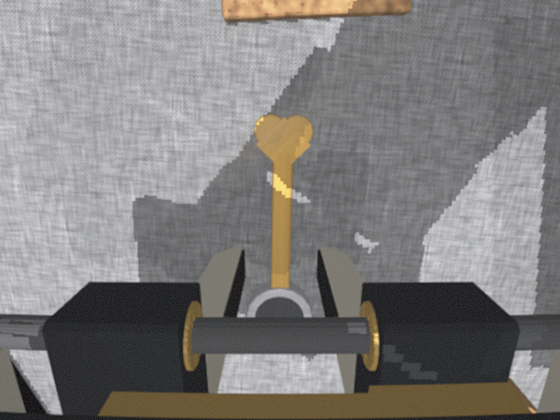

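>>> apply_moves --pt "0 0 -0.02" --pt "0 0 -0.034" --pt "0 0 -0.041" --pt "0 0 -0.041" --pt "0 0 -0.041" --pt "0 0 -0.041" --pt "0 0 -0.041" --pt "0 0 -0.041" --pt "0 0 -0.041" --pt "0 0 -0.041" --turn '[0,0,0,0,0,0,0,0,0,0]' --claw '[0.4,0.4,0.4,0.4,0,0,0,0,0,0]'

```text
t: 25.05
tcp_pos: [596.3, -303.4, -25.8]
tcp_rot: [0.517, -0.483, -0.517, -0.483]
wrist_force: [-1.0, 0.2, 4.7]
finger_gap: 11.4
```

>>> apply_moves --pt "0 0 0.03" --pt "0 0 0.08" --pt "0 0 0.13" --pt "0 0.02 0.17" --pt "-0.003 0.065 0.17" --pt "-0.006 0.11 0.17" --pt "-0.009 0.155 0.17" --pt "-0.012 0.2 0.17" --pt "-0.015 0.245 0.17" --pt "-0.017 0.281 0.17" --pt "-0.017 0.281 0.17" --pt "-0.017 0.281 0.17" --turn '[0,0,0,0.02,0.05,0.1,0.145,0.145,0.145,0.145,0.145,0.145]' --claw '[0,0,0,0,0,0,0,0,0,0,0,0]'

```text
t: 26.25
tcp_pos: [579.0, -21.8, 143.7]
tcp_rot: [-0.551, 0.444, 0.551, 0.443]
wrist_force: [-0.1, -0.5, -0.8]
finger_gap: 11.4
```

Run:
```python
from h import *
st()
c,b=snap('wrist','w21')
```

```text
tcp [579.  -21.8 143.7] jaw 102.3 C [ 25.4 -19.6 143.7] F [-0.1 -0.5 -0.8] gap 11.4
```

View pics/w21.png

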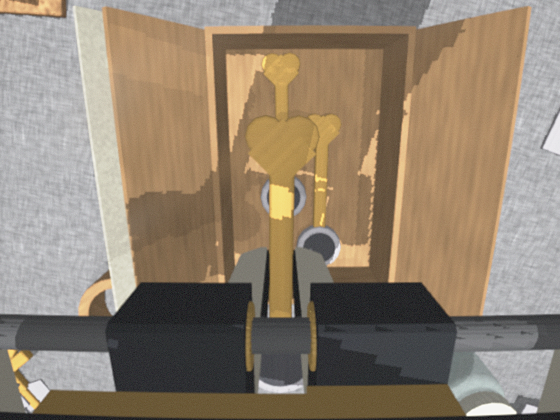

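>>> apply_moves --pt "0 -0.002 -0.04" --pt "0 -0.003 -0.08" --pt "0 -0.003 -0.1" --pt "0 -0.003 -0.108" --pt "0 -0.003 -0.108" --pt "0 -0.003 -0.108" --pt "0 -0.003 -0.108" --pt "0 -0.003 -0.108" --pt "0 -0.003 -0.108" --pt "0 -0.003 -0.08" --pt "0 0 -0.04" --pt "0 0 0" --turn '[0,0,0,0,0,0,0,0,0,0,0,0]' --claw '[0,0,0,0,0,0.3,0.3,0.3,0.3,0.3,0.3,0.3]'

```text
t: 27.5
tcp_pos: [578.7, -22.0, 145.2]
tcp_rot: [-0.55, 0.444, 0.551, 0.444]
wrist_force: [-1.0, -0.4, -0.3]
finger_gap: 27.7
```

Run:
```python
from h import *
st()
c,b=snap('wrist','w22')
c,b=snap('top','t22')
```

```text
tcp [578.7 -22.  145.2] jaw 102.2 C [ 25.1 -19.7 145.2] F [-1.  -0.4 -0.3] gap 27.7
```

View pics/w22.png

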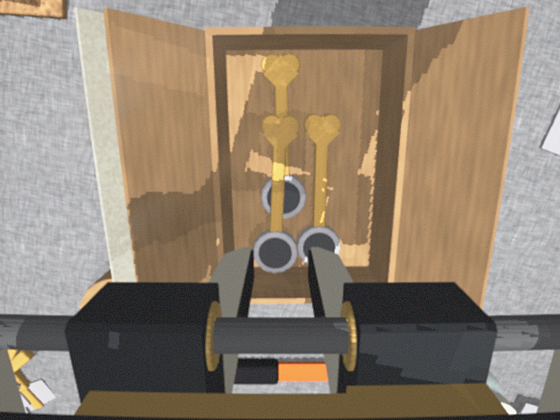

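View pics/t22.png

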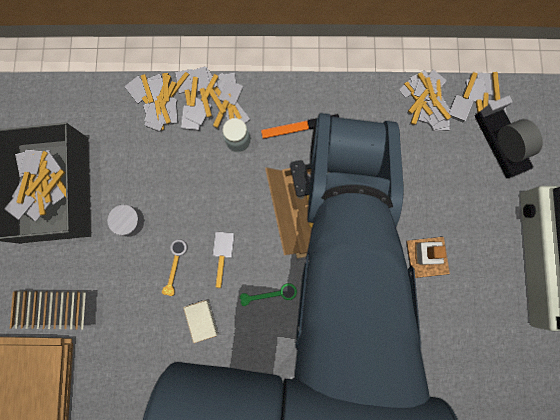

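>>> apply_moves --pt "-0.019 0.04 0.01" --pt "-0.04 0.082 0.01" --pt "-0.06 0.125 0.01" --pt "-0.08 0.168 0.01" --pt "-0.1 0.21 0.01" --pt "-0.12 0.253 0.01" --pt "-0.14 0.295 0" --pt "-0.16 0.337 0" --pt "-0.18 0.38 -0.02" --pt "-0.188 0.396 -0.06" --pt "-0.188 0.396 -0.1" --pt "-0.188 0.396 -0.12" --turn '[-0.05,-0.1,-0.15,-0.2,-0.25,-0.3,-0.35,-0.4,-0.424,-0.424,-0.424,-0.424]' --claw '[0.4,0.4,0.4,0.4,0.4,0.4,0.4,0.4,0.4,0.4,0.4,0.4]'

```text
t: 28.8
tcp_pos: [389.0, 373.2, 20.4]
tcp_rot: [-0.445, 0.551, 0.445, 0.548]
wrist_force: [-0.9, 0.2, 0.5]
finger_gap: 37.5
```

Run:
```python
from h import *
st()
c,b=snap('wrist','w23')
print(proj(c,[[390.7,374.4,10]]))
```

```text
tcp [389.  373.2  20.4] jaw 78.0 C [-76.8 406.6  20.4] F [-0.9  0.2  0.5] gap 37.5
[[284.36393587 241.36836318]]
```

View pics/w23.png

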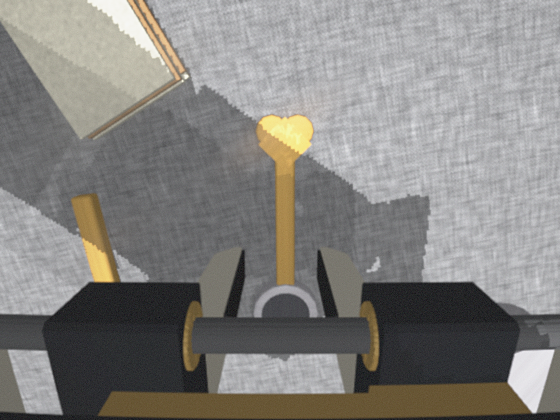

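>>> apply_moves --pt "0.001 0.001 -0.02" --pt "0.001 0.001 -0.035" --pt "0.001 0.001 -0.047" --pt "0.001 0.001 -0.047" --pt "0.001 0.001 -0.047" --pt "0.001 0.001 -0.047" --pt "0.001 0.001 -0.047" --pt "0.001 0.001 -0.047" --pt "0.001 0.001 -0.047" --pt "0.001 0.001 -0.047" --turn '[0,0,0,0,0,0,0,0,0,0]' --claw '[0.4,0.4,0.4,0.4,0,0,0,0,0,0]'

```text
t: 29.85
tcp_pos: [392.4, 375.0, -22.7]
tcp_rot: [-0.445, 0.55, 0.445, 0.55]
wrist_force: [-0.8, -0.5, 6.3]
finger_gap: 11.0
```

>>> apply_moves --pt "0 0 0.03" --pt "0 0 0.08" --pt "0 0 0.13" --pt "0.005 -0.015 0.165" --pt "0.02 -0.058 0.17" --pt "0.035 -0.1 0.17" --pt "0.05 -0.143 0.17" --pt "0.065 -0.186 0.17" --pt "0.08 -0.229 0.17" --pt "0.095 -0.272 0.17" --pt "0.11 -0.315 0.17" --pt "0.125 -0.358 0.17" --turn '[0,0,0,0.05,0.1,0.15,0.2,0.25,0.3,0.35,0.4,0.424]' --claw '[0,0,0,0,0,0,0,0,0,0,0,0]'

```text
t: 31.05
tcp_pos: [517.2, 14.9, 146.8]
tcp_rot: [-0.551, 0.443, 0.551, 0.443]
wrist_force: [0.7, 0.7, 0.1]
finger_gap: 10.9
```

Run:
```python
from h import *
st()
c,b=snap('wrist','w24')
```

```text
tcp [517.2  14.9 146.8] jaw 102.3 C [-27.2  29.3 146.8] F [0.7 0.7 0.1] gap 10.9
```

View pics/w24.png

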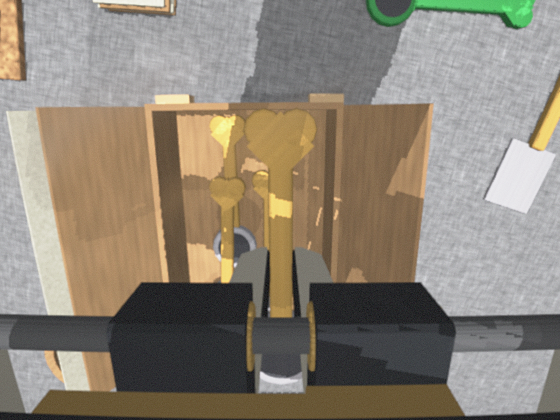

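>>> apply_moves --pt "0.001 -0.004 -0.03" --pt "0.002 -0.006 -0.07" --pt "0.002 -0.006 -0.1" --pt "0.002 -0.006 -0.11" --pt "0.002 -0.006 -0.11" --pt "0.002 -0.006 -0.11" --pt "0.002 -0.006 -0.11" --pt "0.002 -0.006 -0.11" --pt "0.002 -0.006 -0.11" --pt "0.002 -0.006 -0.08" --pt "0 0 -0.03" --pt "0 0 0.01" --turn '[0,0,0,0,0,0,0,0,0,0,0,0]' --claw '[0,0,0,0,0,0.3,0.3,0.3,0.3,0.3,0.3,0.3]'

```text
t: 32.3
tcp_pos: [516.9, 17.1, 159.1]
tcp_rot: [0.551, -0.444, -0.55, -0.444]
wrist_force: [1.3, -0.6, 0.4]
finger_gap: 27.8
```

Run:
```python
from h import *
st()
c,b=snap('wrist','w25')
c,b=snap('top','t25')
c,b=snap('scene','s25',(150,100,350,290),3)
```

```text
tcp [516.9  17.1 159.1] jaw 102.2 C [-27.   31.5 159.1] F [ 1.3 -0.6  0.4] gap 27.8
```

View pics/w25.png

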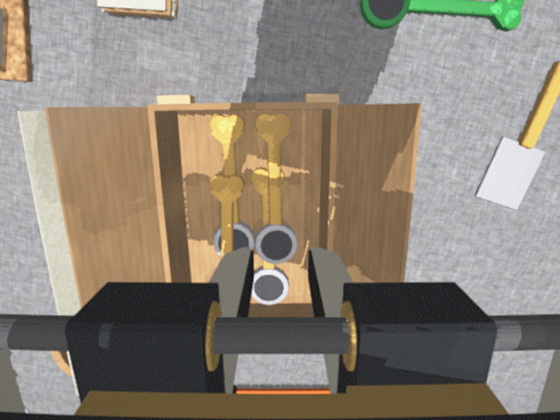

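View pics/s25.png

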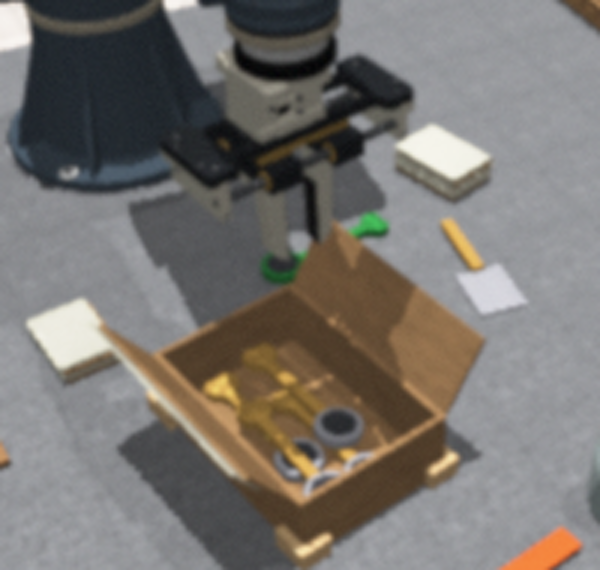

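View pics/t25.png

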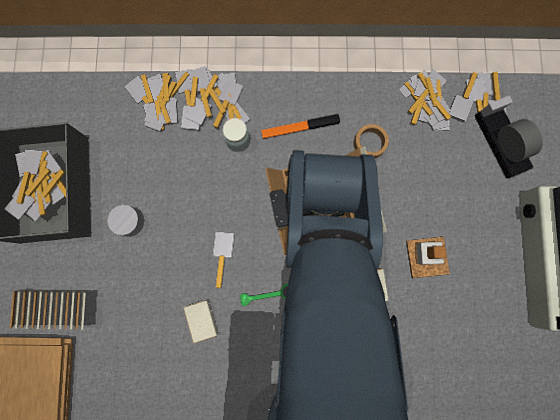

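>>> apply_moves --pt "0 0.02 0" --pt "0 0.045 0" --pt "0 0.07 0" --pt "0 0.095 0" --pt "0.001 0.122 0" --pt "0.001 0.122 0" --pt "0.001 0.122 0" --pt "0.001 0.122 0" --pt "0.001 0.122 0" --pt "0.001 0.122 0" --pt "0.001 0.122 0" --pt "0.001 0.122 0" --turn '[-0.14,-0.28,-0.42,-0.56,-0.7,-0.84,-0.98,-1.12,-1.26,-1.4,-1.54,-1.571]' --claw '[0,0,0,0,0,0,0,0,0,0,0,0]'

```text
t: 33.65
tcp_pos: [517.4, 138.6, 155.3]
tcp_rot: [-0.073, 0.704, 0.073, 0.703]
wrist_force: [-0.7, 0.8, 1.0]
finger_gap: 0.4
```

>>> apply_moves --pt "0 0 -0.03" --pt "0 0 -0.06" --pt "0 0 -0.075" --pt "0 0 -0.075" --pt "0 0 -0.075" --turn '[0,0,0,0,0]' --claw '[0,0,0,0,0]'

```text
t: 34.15
tcp_pos: [517.8, 138.7, 81.4]
tcp_rot: [-0.075, 0.703, 0.075, 0.703]
wrist_force: [-0.4, -0.9, 1.3]
finger_gap: 0.2
```

Run:
```python
from h import *
st()
c,b=snap('wrist','w26')
```

```text
tcp [517.8 138.7  81.4] jaw 12.2 C [ -0.5 150.2  81.4] F [-0.4 -0.9  1.3] gap 0.2
```

View pics/w26.png

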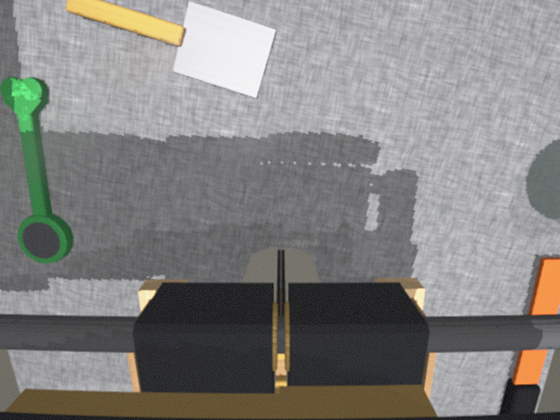

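>>> apply_moves --pt "0.004 -0.019 0" --pt "0.007 -0.034 0" --pt "0.009 -0.044 0" --pt "0.011 -0.054 0" --pt "0.014 -0.064 0.002" --pt "0.016 -0.074 0.004" --pt "0.018 -0.084 0.006" --pt "0.02 -0.094 0.006" --pt "0.022 -0.102 0.006" --pt "0.022 -0.102 0.006" --turn '[0,0,0,0,0,0,0,0,0,0]' --claw '[0,0,0,0,0,0,0,0,0,0]'

```text
t: 35.2
tcp_pos: [540.4, 35.6, 87.8]
tcp_rot: [-0.075, 0.703, 0.075, 0.703]
wrist_force: [-0.1, 0.2, 0.1]
finger_gap: 0.4
```

Run:
```python
from h import *
st()
c,b=snap('wrist','w27')
c,b=snap('scene','s27',(150,100,350,290),3)
```

```text
tcp [540.4  35.6  87.8] jaw 12.2 C [-0.1 44.6 87.8] F [-0.1  0.2  0.1] gap 0.4
```

View pics/w27.png

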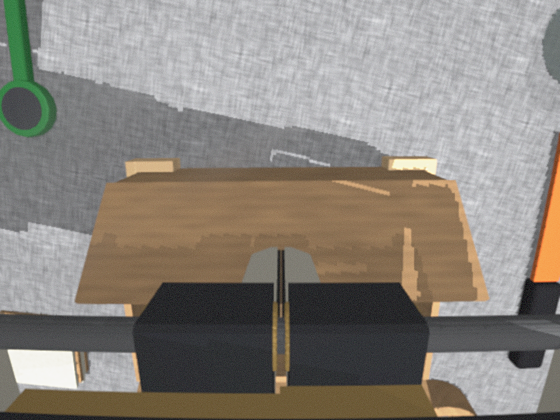

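View pics/s27.png

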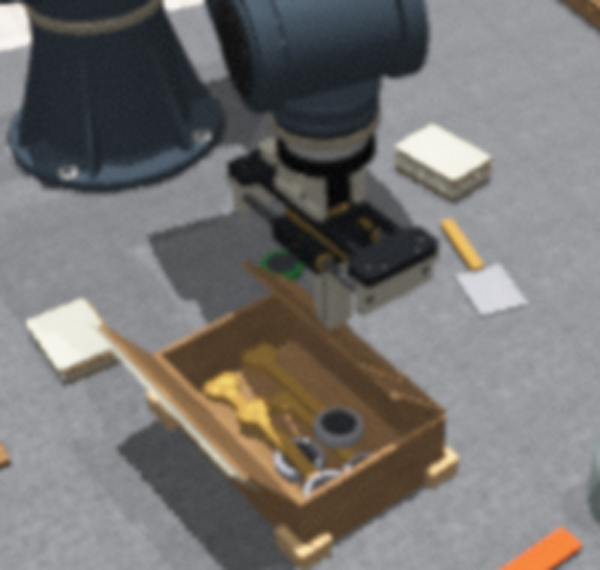

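>>> apply_moves --pt "0.001 -0.006 -0.005" --pt "0.002 -0.012 -0.01" --pt "0.003 -0.016 -0.016" --pt "0.003 -0.016 -0.022" --pt "0.003 -0.016 -0.028" --pt "0.003 -0.016 -0.033" --pt "0.003 -0.016 -0.037" --pt "0.003 -0.016 -0.037" --turn '[0,0,0,0,0,0,0,0]' --claw '[0,0,0,0,0,0,0,0]'

```text
t: 36.1
tcp_pos: [542.7, 20.9, 50.1]
tcp_rot: [-0.075, 0.703, 0.075, 0.703]
wrist_force: [0.1, 0.2, 0.1]
finger_gap: 0.9
```

>>> apply_moves --pt "0 0 -0.002" --pt "0 0 -0.003" --pt "0 0 -0.003" --turn '[0,0,0]' --claw '[0,0,0]'

```text
t: 36.4
tcp_pos: [543.1, 20.8, 47.8]
tcp_rot: [-0.075, 0.703, 0.075, 0.703]
wrist_force: [-0.6, -0.7, 0.5]
finger_gap: 0.5
```

Run:
```python
from h import *
st()
c,b=snap('wrist','w28')
```

```text
tcp [543.1  20.8  47.8] jaw 12.2 C [-0.7 29.6 47.8] F [-0.6 -0.7  0.5] gap 0.5
```

View pics/w28.png

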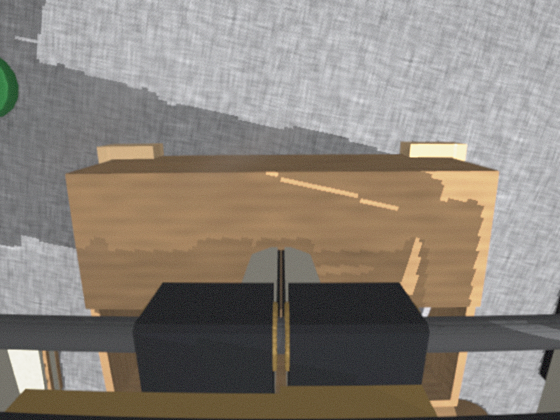

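Press further until contact force rises.

>>> apply_moves --pt "0 0 -0.001" --pt "0 0 -0.002" --pt "0 0 -0.002" --turn '[0,0,0]' --claw '[0,0,0]'

```text
t: 36.75
tcp_pos: [543.1, 20.8, 45.7]
tcp_rot: [-0.075, 0.703, 0.075, 0.703]
wrist_force: [-0.4, -0.1, -0.0]
finger_gap: 0.7
```

>>> apply_moves --pt "0 0 -0.001" --pt "0 0 -0.0015" --pt "0 0 -0.0015" --turn '[0,0,0]' --claw '[0,0,0]'

```text
t: 37.05
tcp_pos: [543.2, 20.8, 45.0]
tcp_rot: [-0.075, 0.703, 0.075, 0.703]
wrist_force: [-3.7, -1.7, 11.1]
finger_gap: 0.3
```

>>> apply_moves --pt "0 0 0.03" --pt "0 0 0.07" --pt "0.005 -0.02 0.1" --pt "0.014 -0.065 0.1" --pt "0.023 -0.11 0.1" --pt "0.033 -0.155 0.1" --pt "0.041 -0.19 0.1" --pt "0.041 -0.19 0.07" --pt "0.041 -0.19 0.045" --pt "0.041 -0.19 0.045" --pt "0.041 -0.19 0.045" --turn '[0,0,0,0,0,0,0,0,0,0,0]' --claw '[0,0,0,0,0,0,0,0,0,0,0]'

```text
t: 38.15
tcp_pos: [584.2, -169.1, 89.7]
tcp_rot: [-0.075, 0.703, 0.075, 0.703]
wrist_force: [-0.4, -0.2, 1.5]
finger_gap: 0.4
```

Run:
```python
from h import *
st()
c,b=snap('wrist','w29')
c,b=snap('top','t29',(250,120,450,270),4)
```

```text
tcp [ 584.2 -169.1   89.7] jaw 12.2 C [  -0.6 -164.7   89.7] F [-0.4 -0.2  1.5] gap 0.4
```

View pics/w29.png

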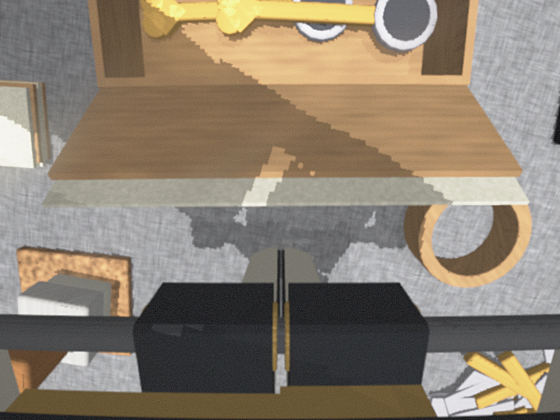

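View pics/t29.png

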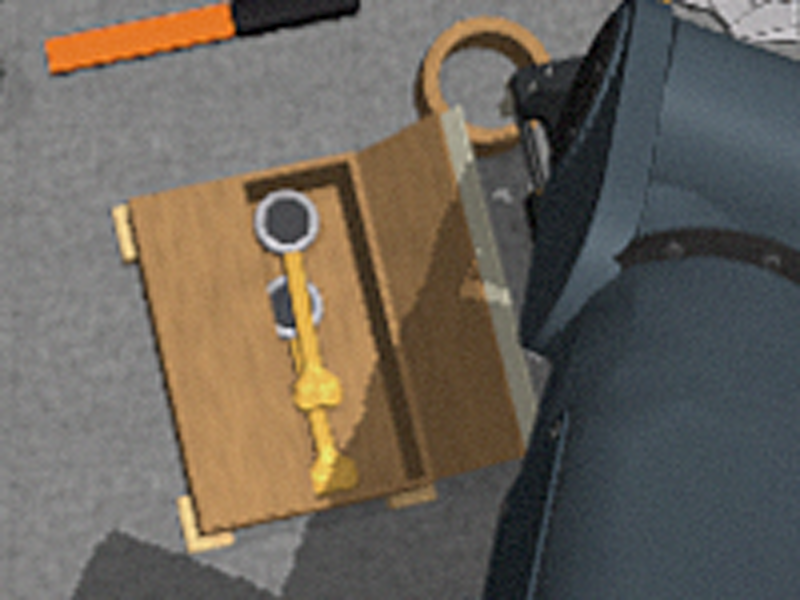

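>>> apply_moves --pt "-0.004 0.019 0" --pt "-0.006 0.03 0" --pt "-0.009 0.042 0" --pt "-0.011 0.052 0" --pt "-0.013 0.062 0" --pt "-0.015 0.072 0" --pt "-0.017 0.082 0" --pt "-0.02 0.092 0" --pt "-0.022 0.102 0" --pt "-0.024 0.11 0" --pt "-0.025 0.117 0" --pt "-0.025 0.117 0" --turn '[0,0,0,0,0,0,0,0,0,0,0,0]' --claw '[0,0,0,0,0,0,0,0,0,0,0,0]'

```text
t: 39.45
tcp_pos: [558.9, -51.2, 89.3]
tcp_rot: [-0.075, 0.703, 0.076, 0.703]
wrist_force: [-0.4, -0.5, -0.4]
finger_gap: 0.9
```

Run:
```python
from h import *
st()
c,b=snap('wrist','w30')
c,b=snap('scene','s30',(150,100,350,290),3)
```

```text
tcp [558.9 -51.2  89.3] jaw 12.2 C [ -0.5 -44.1  89.3] F [-0.4 -0.5 -0.4] gap 0.9
```

View pics/s30.png

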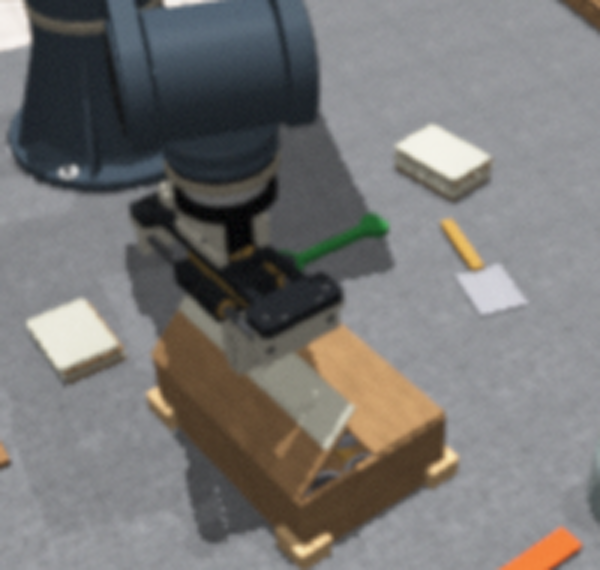

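>>> apply_moves --pt "-0.002 0.008 -0.005" --pt "-0.004 0.016 -0.01" --pt "-0.005 0.023 -0.016" --pt "-0.005 0.023 -0.022" --pt "-0.005 0.023 -0.028" --pt "-0.005 0.023 -0.034" --pt "-0.005 0.023 -0.038" --pt "-0.005 0.023 -0.038" --turn '[0,0,0,0,0,0,0,0]' --claw '[0,0,0,0,0,0,0,0]'

```text
t: 40.35
tcp_pos: [553.7, -29.4, 50.6]
tcp_rot: [-0.075, 0.703, 0.075, 0.703]
wrist_force: [0.6, 0.2, 0.0]
finger_gap: 0.0
```

>>> apply_moves --pt "0 0 -0.001" --pt "0 0 -0.002" --pt "0 0 -0.003" --pt "0 0 -0.003" --turn '[0,0,0,0]' --claw '[0,0,0,0]'

```text
t: 40.75
tcp_pos: [554.1, -29.3, 48.3]
tcp_rot: [-0.075, 0.703, 0.075, 0.703]
wrist_force: [0.5, 0.4, 0.7]
finger_gap: 0.0
```

>>> apply_moves --pt "0 0 -0.0005" --pt "0 0 -0.001" --pt "0 0 -0.001" --turn '[0,0,0]' --claw '[0,0,0]'

```text
t: 41.05
tcp_pos: [554.1, -29.3, 47.2]
tcp_rot: [-0.075, 0.703, 0.075, 0.703]
wrist_force: [0.1, 0.8, 0.4]
finger_gap: 0.6
```

>>> apply_moves --pt "0 0 -0.0005" --pt "0 0 -0.001" --pt "0 0 -0.001" --turn '[0,0,0]' --claw '[0,0,0]'

```text
t: 41.35
tcp_pos: [554.2, -29.2, 47.0]
tcp_rot: [-0.075, 0.703, 0.075, 0.703]
wrist_force: [-4.2, 1.9, 11.0]
finger_gap: 0.5
```

>>> apply_moves --pt "0 0 0.03" --pt "0 0 0.07" --pt "0 0 0.12" --pt "-0.02 -0.04 0.16" --pt "-0.042 -0.08 0.17" --pt "-0.065 -0.12 0.17" --pt "-0.087 -0.16 0.17" --pt "-0.11 -0.2 0.17" --pt "-0.11 -0.2 0.17" --turn '[0,0,0,0,0,0,0,0,0]' --claw '[0,0,0,0.6,0.6,0.6,0.6,0.6,0.6]'

```text
t: 42.25
tcp_pos: [441.9, -232.8, 216.4]
tcp_rot: [-0.074, 0.703, 0.073, 0.703]
wrist_force: [0.3, 0.9, 1.0]
finger_gap: 43.9
```

Run:
```python
from h import *
st()
b=cv2.imread('pics/t25.png'); cv2.imwrite('pics/pr.png',cv2.resize(b[225:290,395:465],None,fx=8,fy=8,interpolation=2))
c,b=snap('wrist','w31')
c,b=snap('scene','s31',(90,150,310,290),3)
```

```text
tcp [ 441.9 -232.8  216.4] jaw 11.9 C [-153.2 -196.9  216.4] F [0.3 0.9 1. ] gap 43.9
```

View pics/pr.png

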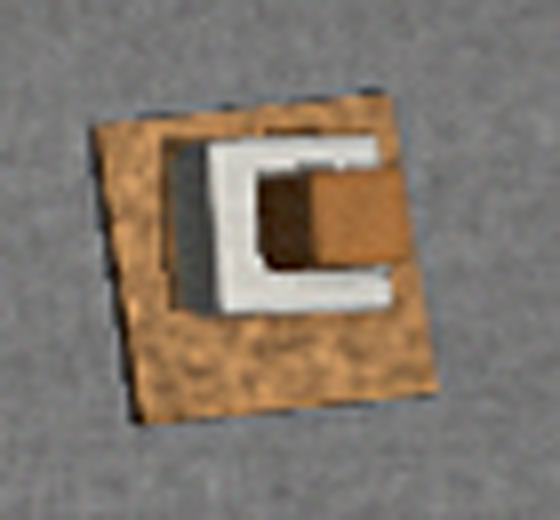

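View pics/w31.png

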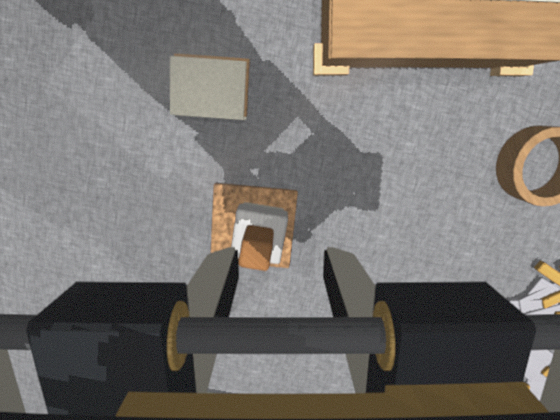

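View pics/s31.png

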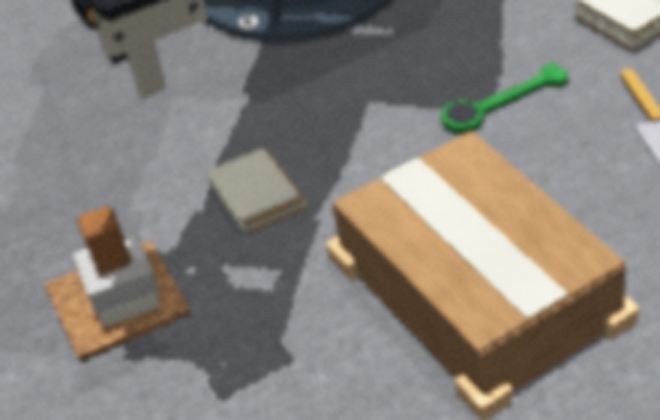

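Run:
```python
from h import *
c=cam('top')
f=lambda L,z: onz(c,[(x/8+395-.5+.06,y/8+225-.5+.06) for x,y in L],z)[:,:2]
a=f([(95,125),(390,92),(438,393),(135,420)],10); print(a.round(1),a.mean(0)); 
for i in range(4):
  d=a[(i+1)%4]-a[i]; print(np.hypot(*d),np.degrees(np.arctan2(d[1],d[0])))
g=f([(312,172),(404,170),(411,262),(315,264)],108); print(g.round(1),g.mean(0))
for i in range(4):
  d=g[(i+1)%4]-g[i]; print(np.hypot(*d),np.degrees(np.arctan2(d[1],d[0])))
h=f([(210,143),(378,136),(393,303),(226,312)],58); print(h.round(1),h.mean(0))
for i in range(4):
  d=h[(i+1)%4]-h[i]; print(np.hypot(*d),np.degrees(np.arctan2(d[1],d[0])))
w=cam('wrist'); print(onz(w,[(257,250)],108),'w31 grip est'); print(proj(w,[[*g.mean(0),108]]))
```

```text
[[ 464.7 -243.2]
 [ 476.1 -342.5]
 [ 376.6 -353.5]
 [ 367.6 -252.8]] [ 421.25306662 -298.00342078]
99.99180030709259 -83.43921402904587
100.06988420458232 -173.70699235438985
101.1362119796517 95.14755132785196
97.5872721953353 5.632306844656601
[[ 443.1 -277.9]
 [ 443.8 -306. ]
 [ 416.1 -306.7]
 [ 415.4 -277.5]] [ 429.57394883 -292.02326136]
28.03795735430855 -88.55575149870185
27.713324689153563 -178.51135236227543
29.143627254736508 91.3625775035894
27.693004594993372 -0.7994211387004942
[[ 455.4 -264.7]
 [ 457.8 -318.6]
 [ 405.  -320.7]
 [ 402.  -267.5]] [ 430.02116104 -292.87060146]
53.9137990885027 -87.40922900497827
52.873864413649194 -177.66384632301828
53.286011954274684 93.21702919432764
53.45722789294528 3.0152145825837273
[[ 431.20696692 -282.35506787  108.        ]] w31 grip est
[[253.33338411 259.0203194 ]]
```

>>> apply_moves --pt "-0.005 -0.03 0" --pt "-0.012 -0.06 0" --pt "-0.012 -0.06 -0.03" --pt "-0.012 -0.06 -0.06" --pt "-0.012 -0.06 -0.09" --pt "-0.012 -0.06 -0.1" --pt "-0.012 -0.06 -0.1" --pt "-0.012 -0.06 -0.1" --turn '[-0.1,-0.17,-0.17,-0.17,-0.17,-0.17,-0.17,-0.17]' --claw '[0.6,0.6,0.6,0.6,0.6,0.6,0.6,0.6]'

```text
t: 43.15
tcp_pos: [433.0, -289.2, 117.4]
tcp_rot: [-0.016, 0.707, 0.015, 0.707]
wrist_force: [-0.8, 0.3, -0.1]
finger_gap: 55.7
```

Run:
```python
from h import *
st()
c,b=snap('wrist','w32')
print(proj(c,[[429.7,-292.5,108],[421.3,-298,10]]))
```

```text
tcp [ 433.  -289.2  117.4] jaw 2.5 C [-173.7 -250.1  117.4] F [-0.8  0.3 -0.1] gap 55.7
[[277.12213121 242.12651324]
 [268.39933129 207.95731714]]
```

View pics/w32.png

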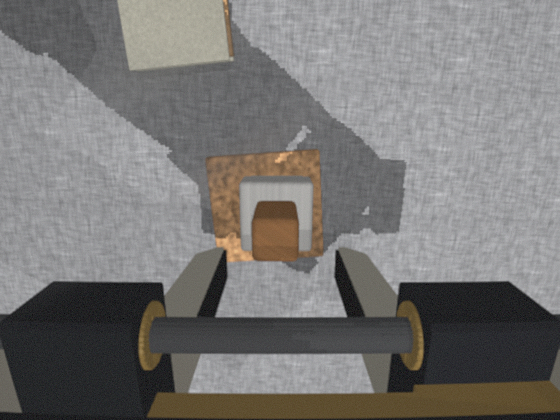

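>>> apply_moves --pt "-0.003 -0.003 -0.02" --pt "-0.003 -0.003 -0.05" --pt "-0.003 -0.003 -0.07" --pt "-0.003 -0.003 -0.08" --pt "-0.003 -0.003 -0.08" --pt "-0.003 -0.003 -0.08" --turn '[0,0,0,0,0,0]' --claw '[0.6,0.6,0.6,0.6,0.6,0.6]'

```text
t: 43.8
tcp_pos: [429.8, -292.7, 37.5]
tcp_rot: [-0.016, 0.707, 0.015, 0.707]
wrist_force: [-0.4, 0.5, 0.9]
finger_gap: 55.6
```

Run:
```python
from h import *
st()
c,b=snap('wrist','w33')
```

```text
tcp [ 429.8 -292.7   37.5] jaw 2.5 C [-177.7 -252.9   37.5] F [-0.4  0.5  0.9] gap 55.6
```

View pics/w33.png

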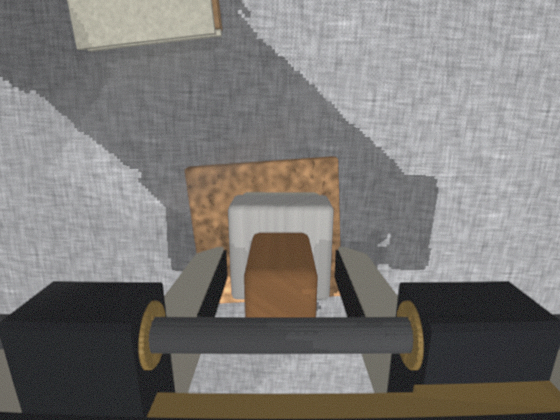

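>>> apply_moves --pt "0 0 -0.001" --pt "0 0 -0.001" --pt "0 0 -0.001" --pt "0 0 -0.001" --pt "0 0 -0.001" --pt "0 0 -0.001" --pt "0 0 -0.001" --pt "0 0 -0.001" --turn '[0,0,0,0,0,0,0,0]' --claw '[0.1,0.1,0.1,0.1,0.1,0.1,0.1,0.1]' --grip_force 55

```text
t: 44.65
tcp_pos: [429.2, -292.3, 35.3]
tcp_rot: [-0.015, 0.707, 0.015, 0.707]
wrist_force: [1.4, 0.3, 1.1]
finger_gap: 29.5
```

Run:
```python
from h import *
st()
```

```text
tcp [ 429.2 -292.3   35.3] jaw 2.5 C [-178.1 -252.4   35.3] F [1.4 0.3 1.1] gap 29.5
```

>>> apply_moves --pt "0 0 0.02" --pt "0 0 0.05" --pt "0 0 0.09" --pt "0 0.02 0.12" --pt "0.006 0.055 0.125" --pt "0.012 0.09 0.125" --pt "0.018 0.125 0.125" --pt "0.025 0.16 0.125" --pt "0.032 0.195 0.125" --pt "0.039 0.23 0.125" --pt "0.046 0.265 0.125" --pt "0.047 0.2685 0.125" --turn '[0,0,0,0,0.03,0.06,0.09,0.12,0.15,0.17,0.17,0.17]' --claw '[0.1,0.1,0.1,0.1,0.1,0.1,0.1,0.1,0.1,0.1,0.1,0.1]'

```text
t: 45.85
tcp_pos: [475.8, -20.8, 159.8]
tcp_rot: [-0.076, 0.703, 0.076, 0.703]
wrist_force: [-0.2, 0.1, -2.8]
finger_gap: 29.6
```

Run:
```python
from h import *
st()
c,b=snap('wrist','w34')
K=proj(c,frC([[-75,0,76],[75,0,76],[-106,-26,76],[-106,14,76],[106,14,76],[106,-26,76],[-110,75,74],[110,75,74]])); print(K.round(0))
c,b=snap('scene','s34',(90,100,310,290),3)
c,b=snap('top','t34',(250,120,450,270),4)
K=proj(c,frC([[-75,0,76],[75,0,76],[-106,-26,76],[-106,14,76],[106,14,76],[106,-26,76],[-110,75,74],[110,75,74]])); print(K.round(1))
```

```text
tcp [475.8 -20.8 159.8] jaw 12.4 C [-75.2   3.1 159.8] F [-0.2  0.1 -2.8] gap 29.6
[[283. 210.]
 [461. 211.]
 [246. 239.]
 [245. 193.]
 [500. 194.]
 [492. 240.]
 [238. 116.]
 [516. 119.]]
[[326.9 233. ]
 [313.9 175.7]
 [339.9 242.9]
 [324.2 246.3]
 [305.9 165.3]
 [321.1 162.2]
 [300.6 252.9]
 [282.3 168.8]]
```

View pics/w34.png

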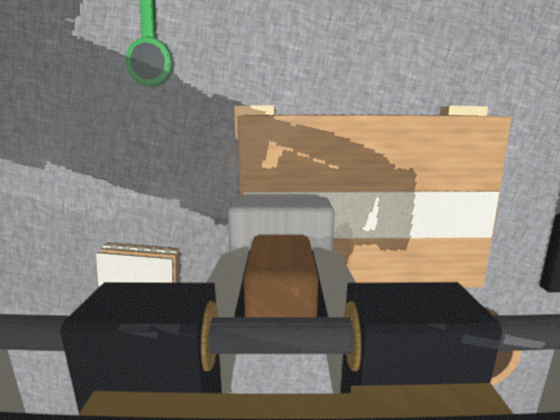

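View pics/s34.png

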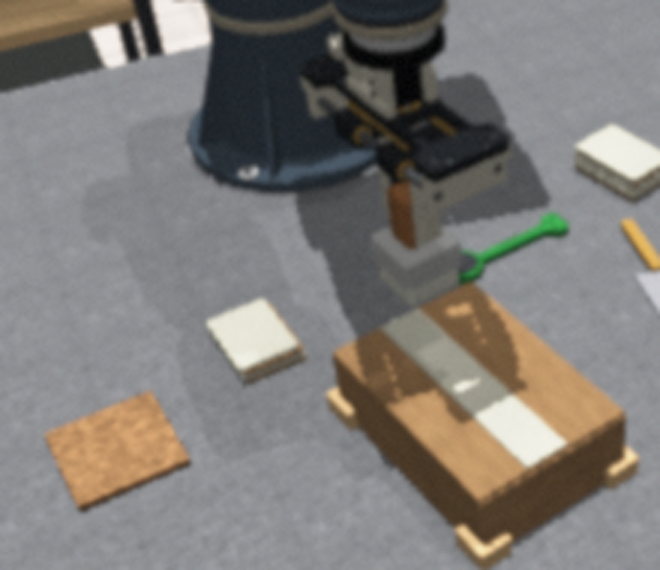

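>>> apply_moves --pt "0 0 -0.02" --pt "0 0 -0.035" --pt "0 0 -0.045" --pt "0 0 -0.053" --pt "0 0 -0.053" --pt "0 0 -0.053" --turn '[0,0,0,0,0,0]' --claw '[0.1,0.1,0.1,0.1,0.1,0.1]'

```text
t: 46.6
tcp_pos: [476.3, -24.0, 107.6]
tcp_rot: [-0.075, 0.703, 0.075, 0.703]
wrist_force: [0.0, 0.1, -2.4]
finger_gap: 29.8
```

Run:
```python
from h import *
st();st()
```

```text
tcp [476.3 -24.  107.6] jaw 12.2 C [-7.540e+01 -1.000e-01  1.076e+02] F [ 0.   0.1 -2.4] gap 29.8
tcp [476.3 -24.  107.6] jaw 12.2 C [-7.540e+01 -1.000e-01  1.076e+02] F [ 0.   0.1 -2.4] gap 29.8
```

Lower 8 mm gently, checking force.

>>> apply_moves --pt "0 0 -0.002" --pt "0 0 -0.004" --pt "0 0 -0.006" --pt "0 0 -0.007" --pt "0 0 -0.007" --pt "0 0 -0.007" --turn '[0,0,0,0,0,0]' --claw '[0.1,0.1,0.1,0.1,0.1,0.1]'

```text
t: 47.2
tcp_pos: [476.2, -23.7, 100.5]
tcp_rot: [-0.075, 0.703, 0.075, 0.703]
wrist_force: [-0.8, 0.4, 2.0]
finger_gap: 29.6
```

>>> apply_moves --pt "0 0 -0.001" --pt "0 0 -0.002" --pt "0 0 -0.003" --pt "0 0 -0.004" --pt "0 0 -0.005" --pt "0 0 -0.005" --pt "0 0 -0.005" --pt "0 0 -0.005" --turn '[0,0,0,0,0,0,0,0]' --claw '[0.1,0.1,0.1,0.1,0.1,0.1,0.1,0.1]'

```text
t: 48.0
tcp_pos: [476.2, -23.8, 95.4]
tcp_rot: [-0.075, 0.703, 0.075, 0.703]
wrist_force: [-0.3, 0.8, 4.6]
finger_gap: 29.8
```

Run:
```python
from h import *
st()
c,b=snap('scene','s35',(190,100,310,290),3)
```

```text
tcp [476.2 -23.8  95.4] jaw 12.2 C [-75.4   0.2  95.4] F [-0.3  0.8  4.6] gap 29.8
```

View pics/s35.png

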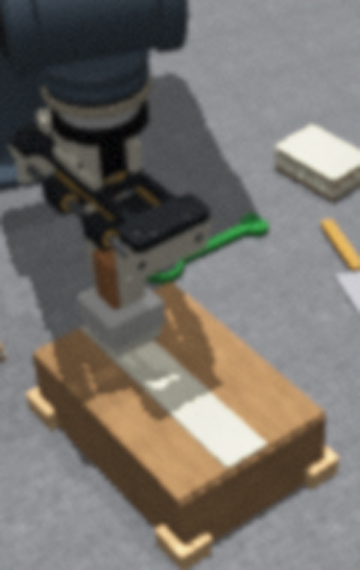

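>>> apply_moves --pt "0.0039 0.0008 0" --pt "0.0078 0.0017 0" --pt "0.0117 0.0025 0" --pt "0.0156 0.0034 0" --pt "0.0195 0.0042 0" --pt "0.0234 0.0051 0" --pt "0.0273 0.0059 0" --pt "0.0312 0.0067 0" --pt "0.0351 0.0076 0" --pt "0.039 0.0084 0" --pt "0.0429 0.0093 0" --pt "0.0468 0.0101 0" --turn '[0,0,0,0,0,0,0,0,0,0,0,0]' --claw '[0.1,0.1,0.1,0.1,0.1,0.1,0.1,0.1,0.1,0.1,0.1,0.1]'

```text
t: 49.25
tcp_pos: [523.2, -13.6, 95.3]
tcp_rot: [-0.075, 0.703, 0.075, 0.703]
wrist_force: [-4.6, -1.1, 5.1]
finger_gap: 29.7
```

Run:
```python
from h import *
st()
```

```text
tcp [523.2 -13.6  95.3] jaw 12.2 C [-27.4   0.2  95.3] F [-4.6 -1.1  5.1] gap 29.7
```

Steady. Continue.

>>> apply_moves --pt "0.0039 0.0008 0" --pt "0.0078 0.0017 0" --pt "0.0117 0.0025 0" --pt "0.0156 0.0034 0" --pt "0.0195 0.0042 0" --pt "0.0234 0.0051 0" --pt "0.0273 0.0059 0" --pt "0.0312 0.0067 0" --pt "0.0351 0.0076 0" --pt "0.039 0.0084 0" --pt "0.0429 0.0093 0" --pt "0.0468 0.0101 0" --turn '[0,0,0,0,0,0,0,0,0,0,0,0]' --claw '[0.1,0.1,0.1,0.1,0.1,0.1,0.1,0.1,0.1,0.1,0.1,0.1]'

```text
t: 50.45
tcp_pos: [570.0, -3.5, 95.3]
tcp_rot: [-0.075, 0.703, 0.075, 0.703]
wrist_force: [-3.6, -1.1, 3.6]
finger_gap: 30.0
```

Run:
```python
from h import *
st()
c,b=snap('scene','s36',(190,100,310,290),3)
```

```text
tcp [570.   -3.5  95.3] jaw 12.2 C [20.5  0.2 95.3] F [-3.6 -1.1  3.6] gap 30.0
```

View pics/s36.png

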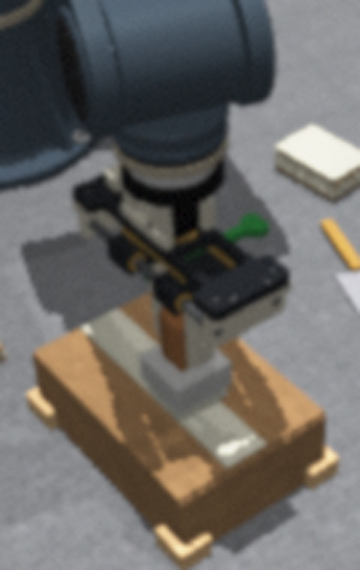

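>>> apply_moves --pt "0.0039 0.0008 0" --pt "0.0078 0.0017 0" --pt "0.0117 0.0025 0" --pt "0.0156 0.0034 0" --pt "0.0195 0.0042 0" --pt "0.0234 0.0051 0" --pt "0.0273 0.0059 0" --pt "0.0312 0.0067 0" --pt "0.0351 0.0076 0" --pt "0.039 0.0084 0" --pt "0.0429 0.0093 0" --pt "0.0468 0.0101 0" --turn '[0,0,0,0,0,0,0,0,0,0,0,0]' --claw '[0.1,0.1,0.1,0.1,0.1,0.1,0.1,0.1,0.1,0.1,0.1,0.1]'

```text
t: 51.7
tcp_pos: [616.8, 6.6, 95.3]
tcp_rot: [-0.075, 0.703, 0.075, 0.703]
wrist_force: [-4.9, -0.9, 4.0]
finger_gap: 29.4
```

>>> apply_moves --pt "0.0035 0.0007 0" --pt "0.0065 0.0014 0" --pt "0.0065 0.0014 0" --pt "0.0065 0.0014 0" --pt "0.0065 0.0014 0" --pt "0.0065 0.0014 0" --turn '[0,0,0,0,0,0]' --claw '[0.1,0.1,0.1,0.1,0.1,0.1]'

```text
t: 52.3
tcp_pos: [623.5, 8.1, 95.6]
tcp_rot: [-0.075, 0.703, 0.075, 0.704]
wrist_force: [0.0, 0.2, 5.0]
finger_gap: 29.8
```

Run:
```python
from h import *
st()
c,b=snap('scene','s37',(190,100,310,290),3)
c,b=snap('wrist','w37')
```

```text
tcp [623.5   8.1  95.6] jaw 12.2 C [75.3  0.2 95.6] F [0.  0.2 5. ] gap 29.8
```

View pics/s37.png

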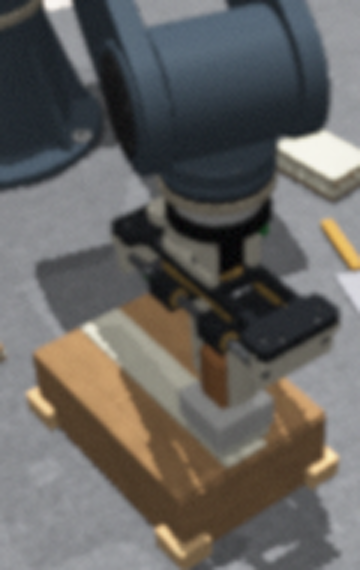

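View pics/w37.png

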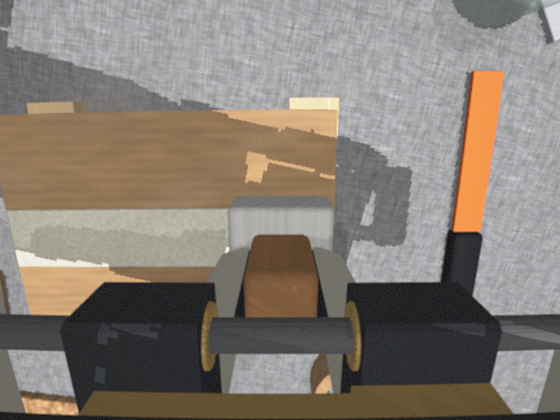

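>>> apply_moves --pt "0 0 0.01" --pt "0 0 0.03" --pt "0 0 0.06" --pt "-0.02 -0.03 0.06" --pt "-0.045 -0.068 0.06" --pt "-0.07 -0.106 0.06" --pt "-0.095 -0.145 0.06" --pt "-0.12 -0.183 0.06" --pt "-0.145 -0.221 0.06" --pt "-0.17 -0.259 0.06" --pt "-0.19 -0.289 0.06" --pt "-0.2 -0.305 0.06" --turn '[0,0,0,0,-0.03,-0.06,-0.09,-0.12,-0.15,-0.17,-0.17,-0.17]' --claw '[0.1,0.1,0.1,0.1,0.1,0.1,0.1,0.1,0.1,0.1,0.1,0.1]'

```text
t: 53.6
tcp_pos: [420.9, -298.7, 155.2]
tcp_rot: [-0.014, 0.707, 0.015, 0.707]
wrist_force: [0.4, 0.0, -2.7]
finger_gap: 29.7
```

Run:
```python
from h import *
st()
c,b=snap('wrist','w38')
c,b=snap('top','t38')
c,b=snap('scene','s38',(90,100,310,290),3)
```

```text
tcp [ 420.9 -298.7  155.2] jaw 2.3 C [-187.6 -256.9  155.2] F [ 0.4  0.  -2.7] gap 29.7
```

View pics/w38.png

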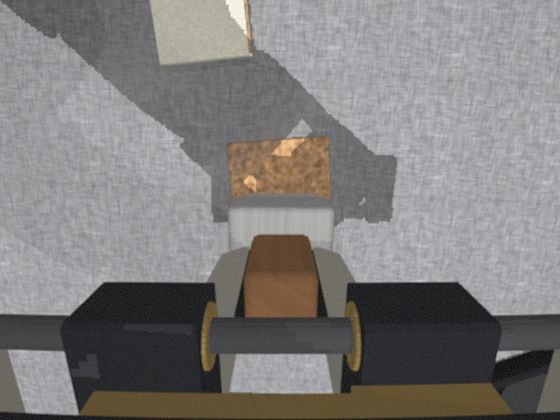

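View pics/s38.png

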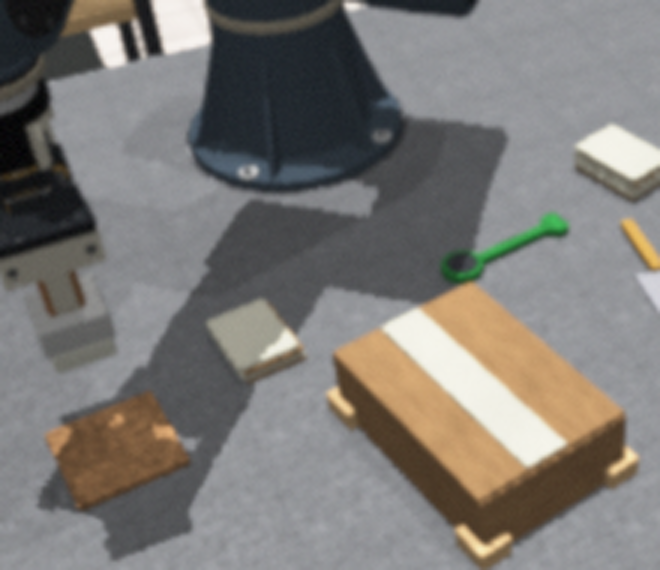

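>>> apply_moves --pt "0 0 -0.03" --pt "0 0 -0.065" --pt "0 0 -0.095" --pt "0 0 -0.11" --pt "0 0 -0.116" --pt "0 0 -0.116" --pt "0 0 -0.116" --turn '[0,0,0,0,0,0,0]' --claw '[0.1,0.1,0.1,0.1,0.1,0.1,0.1]'

```text
t: 54.45
tcp_pos: [423.7, -297.0, 40.1]
tcp_rot: [-0.016, 0.707, 0.015, 0.707]
wrist_force: [-0.1, -0.1, -3.3]
finger_gap: 29.6
```

>>> apply_moves --pt "0 0 -0.001" --pt "0 0 -0.002" --pt "0 0 -0.003" --pt "0 0 -0.003" --turn '[0,0,0,0]' --claw '[0.1,0.1,0.1,0.1]'

```text
t: 54.85
tcp_pos: [423.0, -297.0, 36.3]
tcp_rot: [-0.015, 0.707, 0.015, 0.707]
wrist_force: [-0.6, 0.3, -2.6]
finger_gap: 29.6
```

>>> apply_moves --pt "0 0 -0.001" --pt "0 0 -0.0015" --pt "0 0 -0.0015" --pt "0 0 -0.0015" --turn '[0,0,0,0]' --claw '[0.1,0.1,0.1,0.1]'

```text
t: 55.25
tcp_pos: [423.0, -297.1, 35.0]
tcp_rot: [-0.015, 0.707, 0.015, 0.707]
wrist_force: [-0.5, 1.2, 0.9]
finger_gap: 29.8
```

Standing (force −2.6 → +0.9). Release and rise.

>>> apply_moves --pt "0 0 0" --pt "0 0 0" --pt "0 0 0" --pt "0 0 0" --pt "0 0 0" --pt "0 0 0.02" --pt "0 0 0.05" --pt "0 0 0.1" --pt "0 0 0.14" --pt "-0.03 0.02 0.17" --pt "-0.06 0.04 0.17" --pt "-0.06 0.04 0.17" --turn '[0,0,0,0,0,0,0,0,0,0,0,0]' --claw '[0.3,0.45,0.6,0.7,0.7,0.7,0.7,0.7,0.7,0.7,0.7,0.7]'

```text
t: 56.45
tcp_pos: [360.7, -255.3, 205.4]
tcp_rot: [-0.015, 0.707, 0.015, 0.707]
wrist_force: [-0.1, -0.5, 0.0]
finger_gap: 65.3
```

Run:
```python
from h import *
st()
c,b=snap('wrist','w39')
c,b=snap('scene','s39')
c,b=snap('top','t39')
```

```text
tcp [ 360.7 -255.3  205.4] jaw 2.5 C [-237.2 -201.8  205.4] F [-0.1 -0.5  0. ] gap 65.3
```

View pics/s39.png

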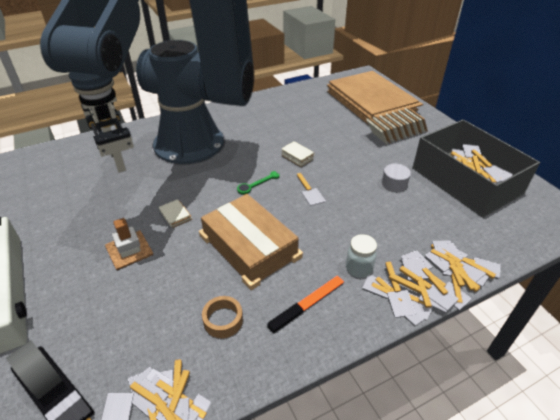

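View pics/w39.png

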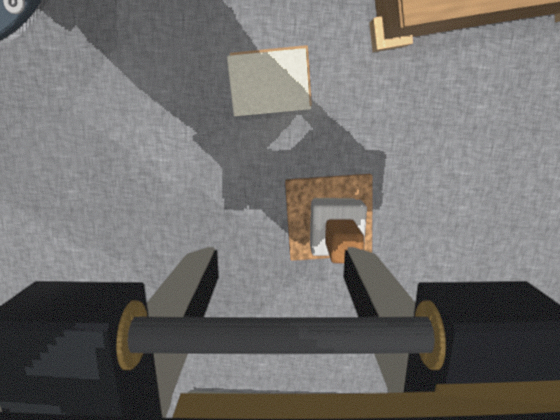

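View pics/t39.png

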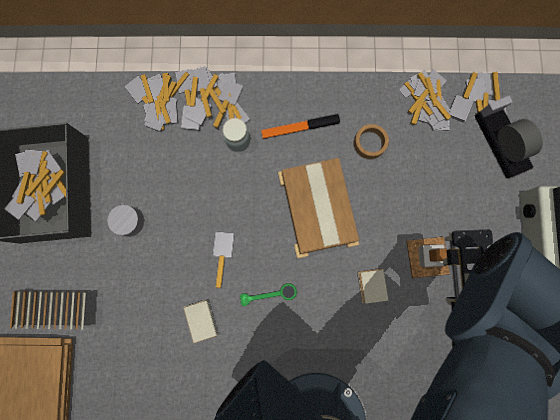

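>>> apply_moves --pt "0 0 0.01" --pt "0 0 0.01" --pt "0 0 0.01" --turn '[0,0,0]' --claw '[0.7,0.7,0.7]'

```text
t: 56.9
tcp_pos: [363.4, -257.4, 214.8]
tcp_rot: [-0.015, 0.707, 0.015, 0.707]
wrist_force: [0.1, -0.1, 0.2]
finger_gap: 65.1
```

```bash
python3 -c "
from bench import *
print(get_obs()['t']); print(finish_job())"
```

```text
56.9
the job is handed in; nothing more can be done
None
```

I finished the whole job in 56.9 s and handed it in; no verdict comes back.

- **Flaps and spoons:** I swung both flaps open to about 2.2 rad and laid all four heart-handled spoons in the carton. Because of the raised flaps I had to let go of each one about 50–60 mm above the floor. After the last drop they lay well below the rim. I then closed the plain flap, followed by the strip flap, pressing each one down to its stop (about 11 N contact).
- **Stroke:** The presser went along the seam from x = −75 to +75 mm of the carton, staying within about 1 mm of the centre line. Contact force was about 6.5–8 N at the readings I took, allowing for the presser's weight. I put it back roughly 2 mm from the pad's centre and let go.
- **Last checks:** In the final pictures the carton is flat shut, the presser stands upright on its pad and no heart-handled spoon is left on the table. The server, the green look-alike and the other bystanders look where they started. These were judged by eye, not measured.
- **One disagreement:** The fingertips sit about 28.5 mm higher than the reported TCP. I found this when the first two attempts to grip a spoon closed on air above it. It was confirmed by touching a spoon handle and both closed flaps, and I allowed for it from then on.

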